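# Clear the plate bed and lay out cover plates from the deep bin

## Task

First wipe all the loose metal chips off the bays of the plate bed into its trough with the scraper block, never with the fingers, and stand the scraper back upright on its rubber mat. Then tilt each cover plate out of the deep bin by lifting its tabbed end, and lay every plate flat in a bay of its own on the bed, wholly on the bed. Leave the other things on the table alone.

Things in the scene. Friction and masses are not known exactly. Their poses are not given: they have to be found in the camera images.
- bed: Fixed black slab, 200 (x) x 234 mm, 3 bays along its x: floor 30 mm above the table, centre lines y = -76, 0, 76 mm, 70 mm wide between ribs 8 mm high. A rib 8 mm high stops them at x = 100 mm; at x = -100 mm (robot's side) they drop into a steel trough, full width, x = -100 to -171 mm, floor 3, rim 24 mm above the table. Origin: under the slab's middle, on the table; z up.
- bin: Fixed grey bin, 182 (x) x 230 x 70 mm high, walls and floor 5 mm: 3 compartments, centre lines y = -75, 0, 75 mm, 70 mm wide, 172 mm long. A fixed black hood (64 to 70 mm above the table) covers them from the -x end (robot's side) to x = -41 mm: no plate comes out level; lift its +x end 25 to 35 degrees, draw it out to +x and up. Origin: under its middle, on the table; z up.
- mat: Black rubber mat, fixed, 90 x 90 x 4 mm, where the scraper lives. Origin: middle of its underside, on the table.
- scraper: Loose scraper block, 180 g, upright on the mat: white blade block 44 (x) x 60 (y) x 20 mm high, on it a wooden grip 14 (x) x 46 (y) mm from 20 to 58 mm above the underside, pinched across its x about 43 mm above the underside. Origin: middle of the underside; z up.
- plate0: Loose aluminium cover plate, 180 g, 160 (x) x 62 (y) x 5 mm, flat on the floor of a bin compartment. Near its +x end stands a tab 22 (x) x 10 (y) mm, centred 62 mm from the plate's middle, 5 to 55 mm above the underside, pinched across its y; at the start it is at the bin's +x end, clear of the hood. Origin: middle of the underside; z up. 2 or 3 plates are present.
- plate0_foot (a point): Middle of the lower edge of plate0 at the end without tab (80 mm to -x of its origin).
- plate1: Loose aluminium cover plate, 180 g, 160 (x) x 62 (y) x 5 mm, flat on the floor of a bin compartment. Near its +x end stands a tab 22 (x) x 10 (y) mm, centred 62 mm from the plate's middle, 5 to 55 mm above the underside, pinched across its y; at the start it is at the bin's +x end, clear of the hood. Origin: middle of the underside; z up. 2 or 3 plates are present.
- plate1_foot (a point): Middle of the lower edge of plate1 at the end without tab (80 mm to -x of its origin).
- plate2: Loose aluminium cover plate, 180 g, 160 (x) x 62 (y) x 5 mm, flat on the floor of a bin compartment. Near its +x end stands a tab 22 (x) x 10 (y) mm, centred 62 mm from the plate's middle, 5 to 55 mm above the underside, pinched across its y; at the start it is at the bin's +x end, clear of the hood. Origin: middle of the underside; z up. 2 or 3 plates are present.
- plate2_foot (a point): Middle of the lower edge of plate2 at the end without tab (80 mm to -x of its origin).
- chip0: Metal chip: a loose steel offcut about 18 x 12 x 12 mm, 18 g, on the floor of a bay of the bed, its middle never beyond x = +25 mm of the bed. Origin: middle of its underside. May be absent (3 to 6 are present).
- chip1: Metal chip: a loose steel offcut about 14 x 14 x 10 mm, 18 g, on the floor of a bay of the bed, its middle never beyond x = +25 mm of the bed. Origin: middle of its underside. May be absent (3 to 6 are present).
- chip2: Metal chip: a loose steel offcut about 20 x 13 x 10 mm, 18 g, on the floor of a bay of the bed, its middle never beyond x = +25 mm of the bed. Origin: middle of its underside. May be absent (3 to 6 are present).
- chip3: Metal chip: a loose steel offcut about 18 x 12 x 12 mm, 18 g, on the floor of a bay of the bed, its middle never beyond x = +25 mm of the bed. Origin: middle of its underside. May be absent (3 to 6 are present).
- chip4: Metal chip: a loose steel offcut about 14 x 14 x 10 mm, 18 g, on the floor of a bay of the bed, its middle never beyond x = +25 mm of the bed. Origin: middle of its underside. May be absent (3 to 6 are present).
- chip5: Metal chip: a loose steel offcut about 20 x 13 x 10 mm, 18 g, on the floor of a bay of the bed, its middle never beyond x = +25 mm of the bed. Origin: middle of its underside. May be absent (3 to 6 are present).
- lens_post: Bystander, loose, not part of the job: lens in a ring on a post, 50 mm base, 98 mm high. Origin: middle of its underside.
- mirror_post: Bystander, loose, not part of the job: mirror in a ring on a post, 50 mm base, 84 mm high. Origin: middle of its underside.
- screwdriver: Bystander, loose, not part of the job: screwdriver lying down. Origin: near its middle.
- jar: Bystander, loose, not part of the job: small jar, 44 mm across, 50 mm high, in front of the robot's base. Origin: middle of its underside.
- carton: Bystander, loose, not part of the job: carton 70 x 50 x 35 mm. Origin: middle of its underside.
- clamp_fork: Bystander, loose, not part of the job: steel table clamp 60 x 30 x 22 mm. Origin: middle of its underside.
Not all that is in view belongs to the job. What is shaped like the plate0 but brown or turquoise is not meant.

How it is judged (in metres and radians):
On the way, in this order (a step that is already met when the one before it is completed fails the run):
1. all chips lie in the trough (x of chip0 in the frame of bed between -0.176 and -0.094 m and y of chip0 in the frame of bed between -0.118 and 0.118 m and z of each of chip0, chip1, chip2, chip3, chip4, chip5 in the frame of bed below 0.028 m and x of chip1 in the frame of bed between -0.176 and -0.094 m and y of chip1 in the frame of bed between -0.118 and 0.118 m and x of chip2 in the frame of bed between -0.176 and -0.094 m and y of chip2 in the frame of bed between -0.118 and 0.118 m and x of chip3 in the frame of bed between -0.176 and -0.094 m and y of chip3 in the frame of bed between -0.118 and 0.118 m and x of chip4 in the frame of bed between -0.176 and -0.094 m and y of chip4 in the frame of bed between -0.118 and 0.118 m and x of chip5 in the frame of bed between -0.176 and -0.094 m and y of chip5 in the frame of bed between -0.118 and 0.118 m), for 0.2 s.
2. the scraper stands upright on its mat, let go (x of scraper in the frame of mat between -0.045 and 0.045 m and y of scraper in the frame of mat between -0.045 and 0.045 m and z of scraper in the frame of mat between 0 and 0.008 m and angle between scraper's own z axis and vertical below 0.1 rad and linear speed of scraper below 0.03 m/s and contact force between the fingers and scraper below 0.5 N), for 0.2 s.
3. a plate is tilted in the bin (over 17 degrees), its other end still down inside (((angle between plate0's own z axis and vertical above 0.3 rad and x of plate0 in the frame of bin between -0.1 and 0.1 m and y of plate0 in the frame of bin between -0.12 and 0.12 m and z of plate0_foot in the frame of bin below 0.06 m) or (angle between plate1's own z axis and vertical above 0.3 rad and x of plate1 in the frame of bin between -0.1 and 0.1 m and y of plate1 in the frame of bin between -0.12 and 0.12 m and z of plate1_foot in the frame of bin below 0.06 m) or (angle between plate2's own z axis and vertical above 0.3 rad and x of plate2 in the frame of bin between -0.1 and 0.1 m and y of plate2 in the frame of bin between -0.12 and 0.12 m and z of plate2_foot in the frame of bin below 0.06 m))), for 0.05 s.
At the end, for the whole second after the job is handed in: Chips all in the trough; scraper upright (0.1 rad) on the mat, its middle within the mat; every plate in a bay, flat within 0.05 rad and 4 mm of the bay floor, its middle within 24 mm of the bed's middle along the bay and 9 mm of the bay's centre line; all at rest (all of step 1 and x of scraper in the frame of mat between -0.045 and 0.045 m and y of scraper in the frame of mat between -0.045 and 0.045 m and z of scraper in the frame of mat between 0 and 0.008 m and angle between scraper's own z axis and vertical below 0.1 rad and linear speed of each of scraper, plate0, plate1, plate2 below 0.03 m/s and x of plate0 in the frame of bed between -0.024 and 0.024 m and z of plate0 in the frame of bed between 0.026 and 0.034 m and y of plate0 in the frame of bed between -0.09 and 0.09 m and (y of plate0 in the frame of bed between -0.085 and -0.067 m or y of plate0 in the frame of bed between -0.009 and 0.009 m or y of plate0 in the frame of bed between 0.067 and 0.085 m) and angle between each of plate0, plate1, plate2's own z axis and vertical below 0.05 rad and x of plate1 in the frame of bed between -0.024 and 0.024 m and z of plate1 in the frame of bed between 0.026 and 0.034 m and y of plate1 in the frame of bed between -0.09 and 0.09 m and (y of plate1 in the frame of bed between -0.085 and -0.067 m or y of plate1 in the frame of bed between -0.009 and 0.009 m or y of plate1 in the frame of bed between 0.067 and 0.085 m) and x of plate2 in the frame of bed between -0.024 and 0.024 m and z of plate2 in the frame of bed between 0.026 and 0.034 m and y of plate2 in the frame of bed between -0.09 and 0.09 m and (y of plate2 in the frame of bed between -0.085 and -0.067 m or y of plate2 in the frame of bed between -0.009 and 0.009 m or y of plate2 in the frame of bed between 0.067 and 0.085 m)); the robot touches nothing.
It fails at once if the fingers touch a chip that lies on the bed ((contact force between the fingers and chip0 above 1 N and x of chip0 in the frame of bed between -0.1 and 0.1 m and y of chip0 in the frame of bed between -0.117 and 0.117 m and z of chip0 in the frame of bed between 0.028 and 0.036 m) or (contact force between the fingers and chip1 above 1 N and x of chip1 in the frame of bed between -0.1 and 0.1 m and y of chip1 in the frame of bed between -0.117 and 0.117 m and z of chip1 in the frame of bed between 0.028 and 0.036 m) or (contact force between the fingers and chip2 above 1 N and x of chip2 in the frame of bed between -0.1 and 0.1 m and y of chip2 in the frame of bed between -0.117 and 0.117 m and z of chip2 in the frame of bed between 0.028 and 0.036 m) or (contact force between the fingers and chip3 above 1 N and x of chip3 in the frame of bed between -0.1 and 0.1 m and y of chip3 in the frame of bed between -0.117 and 0.117 m and z of chip3 in the frame of bed between 0.028 and 0.036 m) or (contact force between the fingers and chip4 above 1 N and x of chip4 in the frame of bed between -0.1 and 0.1 m and y of chip4 in the frame of bed between -0.117 and 0.117 m and z of chip4 in the frame of bed between 0.028 and 0.036 m) or (contact force between the fingers and chip5 above 1 N and x of chip5 in the frame of bed between -0.1 and 0.1 m and y of chip5 in the frame of bed between -0.117 and 0.117 m and z of chip5 in the frame of bed between 0.028 and 0.036 m)).
It fails at once if a bystander is pushed more than 40 mm away (distance of any of lens_post, mirror_post, screwdriver, jar, carton, clamp_fork from where it was at the start of the episode above 0.04 m).
Of chip0, chip1, chip2, chip3, chip4, chip5 only 3 to 6 are there at a start; the rules pass over those that are not, and their reading is None.
Of plate0, plate1, plate2 only 2 to 3 are there at a start; the rules pass over those that are not, and their reading is None.
At some moment in a run one of scraper may be knocked a few centimetres aside while the robot is not near it.
Once in a run the grip may slacken for a moment while it holds something.
It also fails if it takes over 210 s, if anything falls off the work surface, if the arm or the gripper's body presses on something with over 40 N, if the wrist force passes 120 N, or if a joint passes its speed limit or range.

## Robot

A 6-joint arm with a two-finger parallel gripper is mounted at the origin on the work surface. World frame = base frame: x ahead of the robot, y to its left, z up, the work surface at z = 0. Lengths are in mm, angles in rad, forces in N, time in s.
With the tool pointing down it reaches from about 275 to 750 mm from the base axis. Payload 10.2 kg.
Tool frame: the origin (TCP) lies on the front face of the gripper's body, between the roots of the fingers; the fingertips stand 73 mm ahead of it and the grasp point (between the pads) lies 54 mm ahead of it; z points along the fingers, y is the line along which they close (so a half turn about z gives the same grasp; the last joint's range is limited). The gripper opens to 85 mm and grips with 20 to 120 N. Pads are 22 mm wide; open, the fingers measure 114 mm over their backs; the gripper's body (76 mm by 85 mm) begins 54 mm behind the grasp point. The pads swing forward as they close: fully open they stand 13 mm farther back than shut.
Start: joints at [-1.456, 0.313, 1.498, -0, 1.331, -0.223], TCP at [173.979, -495.341, 303.894] pointing down, gripper open.
Joint ranges: [-2.94, 2.94], [-0.97, 2.17], [0.19, 2.56], [-1.23, 4.37], [0.02, 3.11], [-2.88, 2.88]. Speed limits (rad/s): [2.39, 2.39, 3.01, 3.14, 3.14, 3.14].

## Interface

Orientations are given as a unit quaternion [w, x, y, z].
In Python, from rig import * gives the robot as it stands.
- The arm moves only by the tool step_arm, never from a script. Its argument "plan" is a list of rows, each an object with "offset": the shift along the tool's x, y, z in cm, a list of three; "rot": the turn, a rotation vector about the tool's x, y, z in degrees, a list of three; "gripper": the finger opening in cm, from 0 to 8.54. In form: [{"offset": [x, y, z], "rot": [wx, wy, wz], "gripper": gripper}, ...]. A call has 1 to 12 rows; each row is the pose to reach, as a shift and turn from the pose commanded when the call began, along the tool's axes at that moment; what a row does not reach only later rows make up. A row lasts 1/10 s, in which the tool goes at most 50 mm and 8.59 degrees, less where a joint would pass 70% of its speed; a pose out of reach is approached as far as the arm can. A call with a gripper value outside its range is refused whole. The fingers move at their own pace and stop on an object; "squeeze" is the grip in N (left out, the last holds). Time passes only in rows, so rows that repeat a pose let the fingers close. It gives the time, the measured TCP pose, the force, the opening and the grip force at its end, in the units of the state.
- sense(): the state, without advancing time (a new reading comes with each control period).
- capture(name): name is "scene" or "top"; returns a dict with "color" (420x560x3 uint8, red, green, blue), "depth" (420x560 float32, mm along the optical axis (not along the pixel's ray), 0 where there is no reading), "vertical_fov" (degrees; the focal length in pixels is half the picture's height over the tangent of half this angle, whatever the lens; pixels are square), "cx", "cy" (the principal point, pixels), "rvec" (rotation vector, rad) and "tvec" (3), from world to camera coordinates, as OpenCV has them. Camera axes: x right, y down, z forward; pixel columns grow to the right and rows downward; lengths in mm; the calibration is good to about 2 mm. A picture is of the moment at which its call begins.
- finish_job(): hands the job in; it is judged then, once.
The state is a dict: "time_s": time; "joints": joint angles; "dq": joint speeds; "tau": joint torques, N m; "eef_pos": TCP position; "ee_rot": TCP orientation; "force": force on the tool from outside, world axes, zero at the start; "wrist_torque": the same for the moment, N m; "grip_width": opening from 0.0 (shut) to 1.0 (fully open); "grip_force": force on a finger pad.
Only numpy, scipy, OpenCV 4.12 (cv2) and the standard library are available. Lean on these libraries where they do the work, as an engineer would, in place of code of your own. Each camera call takes 0.05 s, during which the arm holds its last target. There are 200 camera calls.

## Working session

There is one attempt and no reset: what is moved stays moved. The work goes in short steps, Python scripts to look and compute and a tool call to move; the robot and the scene stay as the last step left them, time stands still between calls to the robot, and variables do not carry over. Pictures are saved under pics/ and viewed, at most 14 in all, crops included, and the job is handed in when it is done.

Besides the shell and the picture viewer there is one more tool, called as name([rows], argument=value, ...), one row to a line, values as JSON. step_arm: Moves the arm, as the interface text tells. Its arguments: {"type":"object","properties":{"plan":{"type":"array"},"squeeze":{"type":"number"}},"required":["plan"]}

```bash
ls; mkdir -p pics; cat > h.py <<'E'
from rig import *
import numpy as np, cv2
def cam(n):
    c=capture(n); c['R']=cv2.Rodrigues(np.array(c['rvec'],float))[0]; c['t']=np.array(c['tvec'],float).ravel()
    c['f']=c['color'].shape[0]/2/np.tan(np.radians(c['vertical_fov'])/2); return c
def ray(c,u,v):
    d=c['R'].T@np.array([(u-c['cx'])/c['f'],(v-c['cy'])/c['f'],1.]); return -c['R'].T@c['t'],d
def onz(c,u,v,z):
    o,d=ray(c,u,v); return o+d*(z-o[2])/d[2]
def cloud(c):
    D=c['depth']; v,u=np.indices(D.shape); P=np.stack([(u-c['cx'])/c['f']*D,(v-c['cy'])/c['f']*D,D],-1)
    W=(P-c['t'])@c['R']; W[D==0]=np.nan; return W
def save(c,name,box=None,s=1):
    im=c['color'][...,::-1]
    if box: im=im[box[1]:box[3],box[0]:box[2]]
    cv2.imwrite('pics/'+name,cv2.resize(im,None,fx=s,fy=s,interpolation=cv2.INTER_CUBIC))
E
python3 - <<'E'
from h import *
import pickle
for n in('scene','top'):
    c=cam(n); save(c,n+'0.png'); pickle.dump(c,open(n+'.pkl','wb'))
    print(n,c['f'],c['cx'],c['cy'],-c['R'].T@c['t'],c['R'][2])
print(sense())
E
```

```text
pics
scene 395.54005361434395 276.87675681748976 211.25992451470705 [1000.64564158 -218.38505086  833.89325716] [-0.46372156  0.29089245 -0.83686552]
top 409.16424502407637 278.4906252104288 208.65316960984708 [ 496.41194481   46.78634034 1142.79978999] [ 0.05718741 -0.00697869 -0.99833907]
{'time_s': 0.1, 'joints': array([-1.45639502e+00,  3.13397619e-01,  1.49836623e+00, -3.06866942e-05,
        1.33097318e+00, -2.23368637e-01]), 'dq': array([ 0.00042364, -0.0022705 , -0.00181584,  0.00156874, -0.00081828,
       -0.00284267]), 'tau': array([ 3.00247892e-03, -4.12900579e+01, -2.60141391e+01, -2.36024134e-04,
        3.00119958e-03, -1.80151676e-05]), 'eef_pos': array([ 173.95832633, -495.18792779,  303.38849472]), 'ee_rot': array([-5.72149222e-04,  9.85772021e-01,  1.68086865e-01,  1.62793888e-05]), 'force': array([ 0.14761306,  0.11296708, -0.03369297]), 'wrist_torque': array([-0.01398759, -0.03696736,  0.0530503 ]), 'grip_force': 0.0, 'grip_width': 1.0007768072101697}
```

View pics/top0.png

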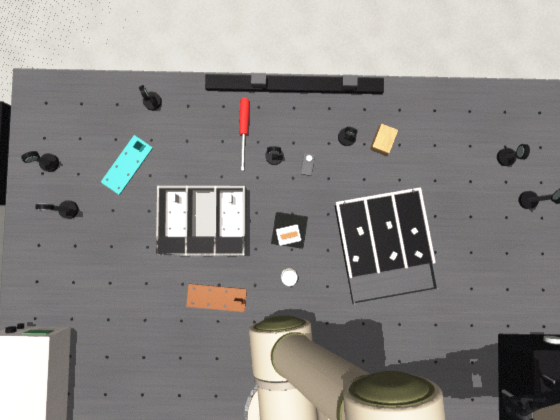

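View pics/scene0.png

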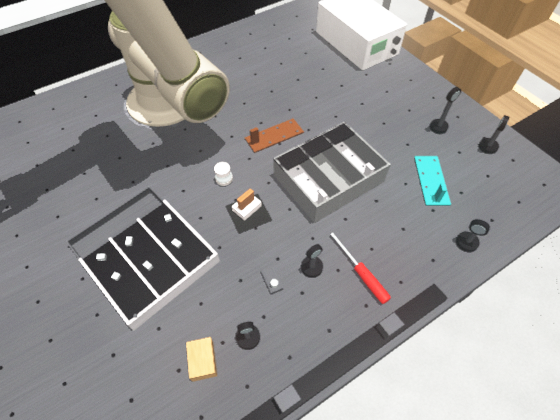

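Top view shows the bed at (387,245) with 6 white chips and the trough toward the robot. The bin is at (201,221), with plates in its left and right compartments and the middle one empty. The scraper is on its mat at (290,232). The turquoise (127,165) and brown (216,297) plates are decoys, and the white-and-grey plates in the bin are the ones meant.

```bash
cat > m.py <<'E'
from h import *
import pickle
T=pickle.load(open('top.pkl','rb'));S=pickle.load(open('scene.pkl','rb'))
def rect(c,box,lo,z,comp=True):
    g=c['color'].min(2)>lo; m=np.zeros(g.shape,np.uint8); x0,y0,x1,y1=box; m[y0:y1,x0:x1]=g[y0:y1,x0:x1]
    n,l,st,ce=cv2.connectedComponentsWithStats(m); return n,l,st,ce
for nm,c,box,lo in(('T',T,(325,180,445,285),130),('S',S,(70,180,230,330),130)):
    n,l,st,ce=rect(c,box,lo,38); W=cloud(c)
    for i in range(1,n):
        if st[i,4]<8: continue
        v,u=np.where(l==i); zz=np.nanmedian(W[v,u,2])
        if st[i,4]>200:
            P=np.array([onz(c,a,b,38)[:2] for a,b in zip(u,v)],np.float32)
            r=cv2.minAreaRect(P); print(nm,'bed ribs n',st[i,4],'z',zz,r)
        else: print(nm,'chip px',ce[i].round(1),st[i,4],'z',zz.round(1),onz(c,*ce[i],40)[:2].round(1),np.nanmedian(W[v,u],0).round(0))
# bin rim by height
for nm,c in(('T',T),('S',S)):
    W=cloud(c); m=(W[...,2]>58)&(W[...,2]<80)&(W[...,1]>90)&(W[...,1]<420)&(W[...,0]>320)&(W[...,0]<640)
    P=W[m][:,:2].astype(np.float32); print(nm,'bin',len(P),cv2.minAreaRect(P),np.median(W[m][:,2]))
    h=cv2.cvtColor(c['color'],cv2.COLOR_RGB2HSV)
    # wooden grip
    m=(h[...,0]<20)&(h[...,1]>90)&(abs(W[...,1]-30)<130)&(abs(W[...,0]-480)<120)&(W[...,2]>15)
    v,u=np.where(m); print('grip',len(u),u.mean(),v.mean(),np.nanmedian(W[m],0), cv2.minAreaRect(np.array([onz(c,a,b,58)[:2] for a,b in zip(u,v)],np.float32)))
E
python3 m.py
python3 - <<'E'
from m import *
save(T,'tbed.png',(325,180,445,310),5); 
a=T['color'][175:265,145:315,::-1];cv2.imwrite('pics/tbin.png',cv2.resize(a,None,fx=4.5,fy=4.5,interpolation=cv2.INTER_CUBIC))
E
```

```text
T bed ribs n 1395 z 37.909496932879364 ((502.603515625, -250.41712951660156), (211.97735595703125, 239.7099609375), 10.960762023925781)
T chip px [388.7 224.6] 36 z 42.2 [ 521.8 -259.1] [ 522. -259.   42.]
T chip px [360.  230.7] 43 z 40.6 [ 503.9 -181.7] [ 503. -182.   41.]
T chip px [414.1 230.7] 32 z 40.3 [ 506.6 -327.8] [ 506. -327.   40.]
T chip px [393.2 255.4] 44 z 41.2 [ 439.3 -271.3] [ 439. -271.   41.]
T chip px [418.3 253.9] 38 z 42.5 [ 444.3 -339.2] [ 444. -338.   43.]
T chip px [355.4 258.3] 33 z 40.6 [ 429.8 -169.8] [ 431. -170.   41.]
S bed ribs n 15579 z 0.2723052429267543 ((467.6787109375, -253.89117431640625), (432.21307373046875, 380.088623046875), 56.96318054199219)
S chip px [167.4 217.2] 48 z 39.0 [ 432.1 -169.7] [ 431. -169.   39.]
S chip px [128.2 240.4] 64 z 38.8 [ 440.9 -271.6] [ 440. -272.   39.]
S chip px [175.9 242.4] 62 z 38.9 [ 505.7 -181.8] [ 505. -182.   39.]
S chip px [100.4 256.4] 67 z 40.1 [ 445.5 -339. ] [ 445. -339.   40.]
S chip px [147.2 264.9] 59 z 40.9 [ 522.8 -259.2] [ 524. -259.   41.]
S chip px [115.4 275.6] 56 z 38.8 [ 508.6 -327.3] [ 508
[... 1713 characters left out ...]
115.4 275.6] 56 z 38.8 [ 508.6 -327.3] [ 508. -327.   39.]
T bin 2469 ((524.9244384765625, 243.89910888671875), (178.63739013671875, 230.87661743164062), 0.9786809682846069) 71.58134969737313
grip 70 288.5285714285714 234.81428571428572 [489.35937836  11.67144305  63.67461155] ((489.5927734375, 11.265953063964844), (11.528142929077148, 41.741756439208984), 15.00107192993164)
S bin 2611 ((525.2960205078125, 242.28729248046875), (185.8900604248047, 232.60203552246094), 1.0100244283676147) 69.60469729601309
grip 196 245.41326530612244 198.51020408163265 [495.78009584   9.73991988  56.89189142] ((498.4815979003906, 7.607841491699219), (29.731605529785156, 55.023372650146484), 12.811928749084473)
```

View pics/tbin.png

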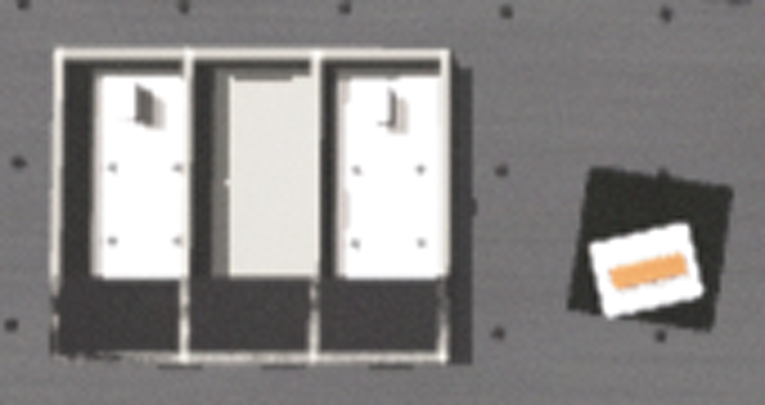

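```bash
python3 - <<'E'
from h import *
import pickle
S=pickle.load(open('scene.pkl','rb')); save(S,'sbin.png',(225,110,395,230),4.6)
E
```

```text
(no output)
```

View pics/sbin.png

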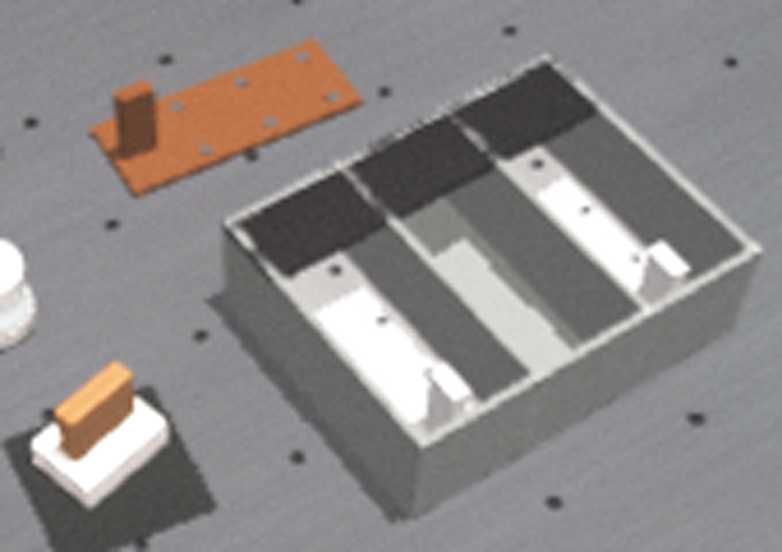

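Two candidate plates: pixels (177,214) and (233,214), both white or aluminium with a +x tab inside the bin, which fits the description. The crop confirms this, and it also confirms the brown one outside is a decoy. Next I'll refine the bed, mat and tab positions.

```bash
cat >> h.py <<'E'
from scipy.spatial.transform import Rotation as Ro
def pose():
    s=sense(); q=s['ee_rot']; return np.array(s['eef_pos'],float),Ro.from_quat([q[1],q[2],q[3],q[0]]),s
def down(psi,pitch=0):
    """tool pointing down, tool x at yaw psi(deg)"""
    a=np.radians(psi); return Ro.from_matrix(np.array([[np.cos(a),np.sin(a),0],[np.sin(a),-np.cos(a),0],[0,0,-1]]).T.T)
def rel(grasp,R,base=None,ahead=54):
    """offset(cm) and rotvec(deg) to put the grasp point at grasp with tool rot R"""
    p,r=base if base else pose()[:2]
    tcp=np.array(grasp,float)-R.apply([0,0,ahead])
    return (r.inv().apply(tcp-p)/10).round(2).tolist(), np.degrees((r.inv()*R).as_rotvec()).round(2).tolist()
E
cat > m2.py <<'E'
from h import *
import pickle
T=pickle.load(open('top.pkl','rb'));S=pickle.load(open('scene.pkl','rb'))
for nm,c in(('T',T),('S',S)):
    W=cloud(c); m=(W[...,2]>27.5)&(W[...,2]<48)&(abs(W[...,0]-510)<160)&(abs(W[...,1]+250)<170)
    mm=cv2.morphologyEx(m.astype(np.uint8),cv2.MORPH_OPEN,np.ones((5,5))); P=W[(mm>0)&m][:,:2].astype(np.float32); print(nm,'slab',cv2.minAreaRect(P))
    z=W[...,2][(mm>0)&m]; print('floor z',np.median(z[z<34]),'rib z',np.median(z[(z>35)&(z<39)]))
    # ribs: only white
    w=(c['color'].min(2)>130)&m; P=W[w][:,:2].astype(np.float32); print('ribs',cv2.minAreaRect(P))
    # mat dark
    d=(c['color'].max(2)<45)&(abs(W[...,0]-500)<75)&(abs(W[...,1]-5)<75); 
    d|=(W[...,2]>12)&(abs(W[...,0]-495)<45)&(abs(W[...,1]-8)<45)
    n,l,st,ce=cv2.connectedComponentsWithStats(d.astype(np.uint8)); i=1+np.argmax(st[1:,4]); v,u=np.where(l==i)
    print('mat',cv2.minAreaRect(np.array([onz(c,a,b,4)[:2] for a,b in zip(u,v)],np.float32)))
    sb=(c['color'].min(2)>150)&(abs(W[...,0]-495)<60)&(abs(W[...,1]-8)<60)&(W[...,2]>15); print('blade',sb.sum(),cv2.minAreaRect(W[sb][:,:2].astype(np.float32)),np.median(W[sb][:,2]))
    for y in (168,318):
        t=(abs(W[...,0]-590)<30)&(abs(W[...,1]-y)<28)&(W[...,2]>50)&(W[...,2]<66); print('tab',y,t.sum(),np.median(W[t],0).round(1), W[t].min(0).round(1),W[t].max(0).round(1))
        t=(abs(W[...,0]-560)<60)&(abs(W[...,1]-y)<33)&(W[...,2]>2)&(W[...,2]<16)&(c['color'].min(2)>175); print(' plate',t.sum(),cv2.minAreaRect(W[t][:,:2].astype(np.float32)),np.median(W[t][:,2]))
E
python3 m2.py
python3 - <<'E'
from h import *
p,r,s=pose(); print(p,r.as_matrix().round(3)); print(down(19.3).as_matrix().round(3))
print(rel((489.6,11.3,47+60),down(105)))
E
```

```text
T slab ((502.2204895019531, -249.51075744628906), (206.09803771972656, 235.5980224609375), 10.915849685668945)
floor z 31.31710398593029 rib z 36.72927583519423
ribs ((467.4920654296875, -256.28106689453125), (276.62310791015625, 235.7009735107422), 10.762503623962402)
mat ((492.0779724121094, 11.139896392822266), (47.80429458618164, 61.189456939697266), 13.469926834106445)
blade 284 ((490.5986022949219, 11.519920349121094), (43.93070602416992, 59.81002426147461), 13.909135818481445) 25.86511861839469
tab 168 60 [591.4 170.4  58.3] [576.  140.4  50.9] [612.4 193.8  65.6]
 plate 791 ((552.8385009765625, 170.05178833007812), (106.05900573730469, 61.52762222290039), 1.1159608364105225) 11.586881634081037
tab 318 64 [589.6 319.   58.2] [573.9 290.3  50.3] [609.9 346.   65.3]
 plate 615 ((551.5468139648438, 324.07354736328125), (52.914031982421875, 103.00888061523438), 89.58148956298828) 11.86479237462692
S slab ((501.97503662109375, -250.52517700195312), (208.4188232421875, 234.1271209716797), 10.941914558410645)
floor z 29.863906405480847 rib z 37.518887453231336
ribs ((502.622161865234
[... 267 characters left out ...]
961517333984), 13.267769813537598) 23.84631224495817
tab 168 111 [615.9 167.9  58.7] [576.3 141.2  50.3] [619.  194.3  65.8]
 plate 294 ((540.6002807617188, 180.28895568847656), (81.25780487060547, 40.755714416503906), 0.3827601671218872) 10.189225042041315
tab 318 108 [613.3 316.8  57.9] [575.3 290.2  50. ] [616.  345.6  65.6]
 plate 157 ((532.0420532226562, 336.8150634765625), (63.05194091796875, 27.929452896118164), 0.7362496852874756) 10.612802428231857
[ 173.95832633 -495.18792779  303.38849472] [[ 0.943  0.331 -0.   ]
 [ 0.331 -0.943  0.001]
 [ 0.    -0.001 -1.   ]]
[[ 0.944  0.331  0.   ]
 [ 0.331 -0.944  0.   ]
 [ 0.     0.    -1.   ]]
([46.56, -37.31, 14.29], [-0.04, -0.06, -85.65])
```

step_arm([
  {"offset": [4, -3.1, 0], "rot": [0, 0, -7], "gripper": 6},
  {"offset": [8, -6.2, 0], "rot": [0, 0, -14], "gripper": 6},
  {"offset": [12, -9.3, 1], "rot": [0, 0, -21], "gripper": 6},
  {"offset": [16, -12.4, 2], "rot": [0, 0, -28], "gripper": 6},
  {"offset": [20, -15.5, 3], "rot": [0, 0, -36], "gripper": 6},
  {"offset": [24, -18.6, 4], "rot": [0, 0, -43], "gripper": 6},
  {"offset": [28, -21.7, 5], "rot": [0, 0, -50], "gripper": 6},
  {"offset": [32, -24.8, 6], "rot": [0, 0, -57], "gripper": 6},
  {"offset": [36, -27.9, 6], "rot": [0, 0, -64], "gripper": 6},
  {"offset": [40, -31, 6], "rot": [0, 0, -71], "gripper": 6},
  {"offset": [44, -34.1, 6], "rot": [0, 0, -79], "gripper": 6},
  {"offset": [46.7, -37.3, 6], "rot": [0, 0, -86.5], "gripper": 6},
], squeeze=60)

```text
time_s: 1.3
eef_pos: [490.3, 9.6, 243.7]
ee_rot: [0.0, 0.601, 0.8, -0.0]
force: [1.1, -0.8, 0.3]
grip_width: 0.703
grip_force: 0.0
```

```bash
python3 - <<'E'
from h import *
import pickle
T=pickle.load(open('top.pkl','rb'))
P=[onz(T,145+a/4.5,175+b/4.5,4)[:2] for a,b in((590,168),(733,188),(713,328),(568,308))]; print(np.round(P,1),np.mean(P,0))
p,r,s=pose(); print(p,r.as_matrix().round(3),s['grip_width'])
print(rel((491,11.2,47),down(103.7)))
c=cam('top')
W=cloud(c); sb=(c['color'].min(2)>150)&(abs(W[...,0]-495)<60)&(abs(W[...,1]-8)<60)&(W[...,2]>15); print(sb.sum())
save(c,'t1.png',(200,150,380,285),4)
E
```

```text
[[551.3  45.3]
 [540.4 -43.5]
 [453.9 -32.3]
 [464.6  57.3]] [502.55113177   6.7068884 ]
[490.34296748   9.59440893 243.6777438 ] [[-0.279  0.96  -0.   ]
 [ 0.96   0.279 -0.   ]
 [-0.    -0.    -1.   ]] 0.70281995843557
([0.14, 0.11, 14.27], [-0.0, 0.0, 2.47])
2997
```

step_arm([
  {"offset": [0.1, 0.1, 4], "rot": [0, 0, 2.5], "gripper": 6},
  {"offset": [0.1, 0.1, 8], "rot": [0, 0, 2.5], "gripper": 6},
  {"offset": [0.1, 0.1, 11], "rot": [0, 0, 2.5], "gripper": 6},
  {"offset": [0.1, 0.1, 13], "rot": [0, 0, 2.5], "gripper": 6},
  {"offset": [0.1, 0.1, 14.2], "rot": [0, 0, 2.5], "gripper": 6},
  {"offset": [0.1, 0.1, 14.2], "rot": [0, 0, 2.5], "gripper": 6},
  {"offset": [0.1, 0.1, 14.2], "rot": [0, 0, 2.5], "gripper": 3},
  {"offset": [0.1, 0.1, 14.2], "rot": [0, 0, 2.5], "gripper": 1},
  {"offset": [0.1, 0.1, 14.2], "rot": [0, 0, 2.5], "gripper": 0.5},
  {"offset": [0.1, 0.1, 14.2], "rot": [0, 0, 2.5], "gripper": 0.5},
  {"offset": [0.1, 0.1, 14.2], "rot": [0, 0, 2.5], "gripper": 0.5},
  {"offset": [0.1, 0.1, 14.2], "rot": [0, 0, 2.5], "gripper": 0.5},
])

```text
time_s: 2.55
eef_pos: [490.5, 8.8, 102.7]
ee_rot: [0.001, 0.62, 0.785, 0.0]
force: [-0.5, 0.6, 7.3]
grip_width: 0.158
grip_force: 59.4
```

step_arm([
  {"offset": [0, 0, -1], "rot": [0, 0, 0], "gripper": 0.5},
  {"offset": [0, 0, -3], "rot": [0, 0, 0], "gripper": 0.5},
  {"offset": [0, 0, -6], "rot": [0, 0, 0], "gripper": 0.5},
  {"offset": [0, 0, -9], "rot": [0, 0, 0], "gripper": 0.5},
  {"offset": [0, 0, -9], "rot": [0, 0, 0], "gripper": 0.5},
])

```text
time_s: 3.05
eef_pos: [491.2, 8.7, 195.6]
ee_rot: [0.003, 0.62, 0.785, 0.001]
force: [0.4, 0.5, -2.7]
grip_width: 0.155
grip_force: 59.0
```

```bash
cat > bed.py <<'E'
from h import *
B=np.array([499.1,-250.6]); YB=10.9
def bw(x,y,z): 
    a=np.radians(YB); return np.array([B[0]+x*np.cos(a)-y*np.sin(a),B[1]+x*np.sin(a)+y*np.cos(a),z])
E
python3 - <<'E'
from bed import *
p,r,s=pose(); print(p,s['grip_width'],s['grip_force'])
g=p+r.apply([0,0,54]); print('g',g)
c=cam('scene'); save(c,'s1.png',(150,100,330,260),4)
print(rel(np.r_[bw(66,0,0)[:2],g[2]],down(YB+90)), bw(66,0,0))
E
```

```text
[491.21137352   8.74993887 195.61525302] 0.1546177397291064 59.00462508201599
g [491.56355732   8.67120175 141.61645889]
([-25.73, 1.45, -0.18], [0.17, 0.08, 2.46]) [ 563.90927504 -238.11970076    0.        ]
```

View pics/s1.png

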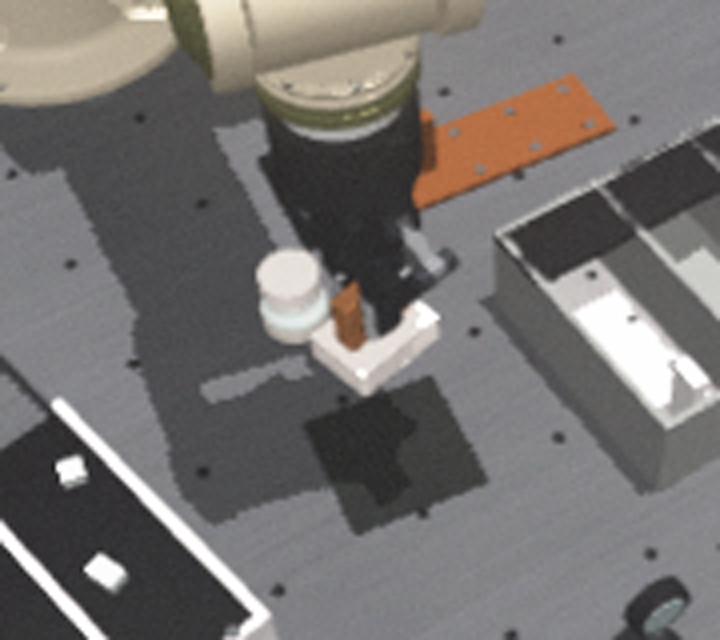

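step_arm([
  {"offset": [-4, 0.3, 0], "rot": [0, 0, 1], "gripper": 0.5},
  {"offset": [-8, 0.6, 0], "rot": [0, 0, 2], "gripper": 0.5},
  {"offset": [-12, 0.9, 0], "rot": [0, 0, 2.5], "gripper": 0.5},
  {"offset": [-16, 1.1, 0], "rot": [0, 0, 2.5], "gripper": 0.5},
  {"offset": [-20, 1.3, 0], "rot": [0, 0, 2.5], "gripper": 0.5},
  {"offset": [-24, 1.4, 0], "rot": [0, 0, 2.5], "gripper": 0.5},
  {"offset": [-26, 1.5, 0], "rot": [0, 0, 2.5], "gripper": 0.5},
  {"offset": [-26, 1.5, 0], "rot": [0, 0, 2.5], "gripper": 0.5},
  {"offset": [-26, 1.5, 0], "rot": [0, 0, 2.5], "gripper": 0.5},
])

```text
time_s: 4.0
eef_pos: [564.1, -240.1, 190.3]
ee_rot: [-0.002, 0.637, 0.771, -0.0]
force: [-1.5, 0.5, -2.2]
grip_width: 0.15
grip_force: 63.5
```

```bash
python3 - <<'E'
from bed import *
p,r,s=pose(); g=p+r.apply([0,0,54]); print('g',g,s['grip_width'],s['grip_force'], r.as_matrix().round(4))
w=bw(66,-2.4,75.5);R=down(YB+90); print(rel(w,R)); 
tc=w-R.apply([0,0,54])
print('then',rel(bw(-92,-2.4,75.5),R,(tc,R)))
c=cam('scene'); save(c,'s2.png',(50,130,260,330),3)
W=cloud(c); m=(c['color'].min(2)>150)&(abs(W[...,0]-564)<60)&(abs(W[...,1]+238)<60)&(W[...,2]>80); print(m.sum(),cv2.minAreaRect(W[m][:,:2].astype(np.float32)),np.nanpercentile(W[m][:,2],[5,50,95]))
E
```

```text
g [ 564.00674546 -240.0283888   136.31510124] 0.14987661179027845 63.47586750984192 [[-0.1879  0.9822 -0.0025]
 [ 0.9822  0.1879  0.0019]
 [ 0.0024 -0.0021 -1.    ]]
([-0.05, 0.03, 6.08], [-0.12, -0.14, -0.07])
then ([-0.0, -15.8, 0.0], [0.0, 0.0, 0.0])
4716 ((564.0214233398438, -238.04217529296875), (119.77719116210938, 119.94757080078125), 89.9933853149414) [111.17584317 411.84255537 437.5622155 ]
```

View pics/s2.png

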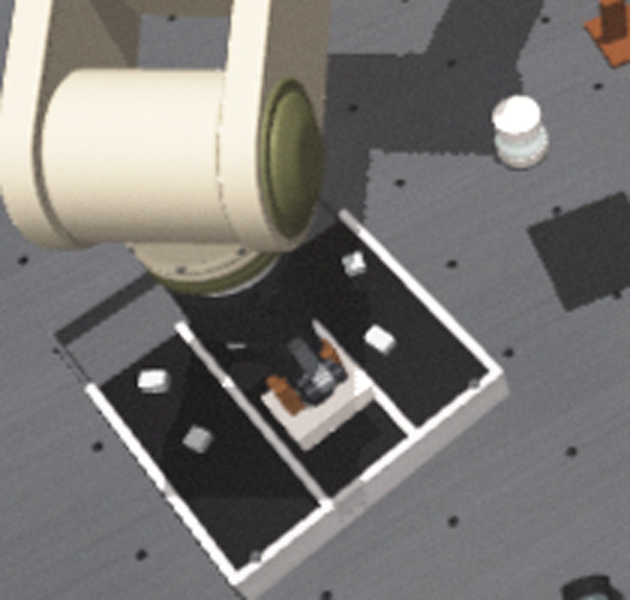

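step_arm([
  {"offset": [0, 0, 2], "rot": [0, 0, 0], "gripper": 0.5},
  {"offset": [0, 0, 4], "rot": [0, 0, 0], "gripper": 0.5},
  {"offset": [0, 0, 5], "rot": [0, 0, 0], "gripper": 0.5},
  {"offset": [0, 0, 5.4], "rot": [0, 0, 0], "gripper": 0.5},
  {"offset": [0, 0, 5.4], "rot": [0, 0, 0], "gripper": 0.5},
  {"offset": [0, 0, 5.4], "rot": [0, 0, 0], "gripper": 0.5},
  {"offset": [0, 0, 5.4], "rot": [0, 0, 0], "gripper": 0.5},
])

```text
time_s: 4.75
eef_pos: [565.0, -240.7, 138.8]
ee_rot: [0.001, 0.637, 0.771, 0.0]
force: [-0.8, 0.3, -2.4]
grip_width: 0.153
grip_force: 63.5
```

```bash
python3 - <<'E'
from bed import *
p,r,s=pose(); g=p+r.apply([0,0,54]); print('g',g,s['grip_width'],s['grip_force'],s['force'])
print(rel(bw(66,-2.4,75.5),down(YB+90)),rel(bw(-92,-2.4,75.5),down(YB+90)))
E
```

```text
g [ 565.05458677 -240.72522552   84.77540964] 0.15267739367343153 63.455607891082764 [-0.7688816   0.29107672 -2.37291755]
([0.03, -0.06, 0.93], [0.06, 0.06, -0.04]) ([0.02, -15.86, 0.91], [0.06, 0.06, -0.04])
```

step_arm([
  {"offset": [0, 0, 0.5], "rot": [0, 0, 0], "gripper": 0.5},
  {"offset": [0, 0, 0.9], "rot": [0, 0, 0], "gripper": 0.5},
  {"offset": [0, 0, 0.9], "rot": [0, 0, 0], "gripper": 0.5},
  {"offset": [0, -1, 0.9], "rot": [0, 0, 0], "gripper": 0.5},
  {"offset": [0, -2, 0.9], "rot": [0, 0, 0], "gripper": 0.5},
  {"offset": [0, -3, 0.9], "rot": [0, 0, 0], "gripper": 0.5},
  {"offset": [0, -4, 0.9], "rot": [0, 0, 0], "gripper": 0.5},
])

```text
time_s: 5.45
eef_pos: [524.2, -248.3, 128.8]
ee_rot: [-0.0, 0.637, 0.771, -0.0]
force: [0.6, 0.1, -2.4]
grip_width: 0.151
grip_force: 63.8
```

```bash
python3 - <<'E'
from bed import *
p,r,s=pose(); g=p+r.apply([0,0,54]); print('g',g,s['grip_width'],s['grip_force'],s['force'])
print(rel(bw(-92,-2.4,75.5),down(YB+90)))
E
```

```text
g [ 524.19445651 -248.28839974   74.80410359] 0.15090318390397053 63.752092123031616 [ 0.62196121  0.0570475  -2.44732162]
([-0.0, -11.71, -0.06], [-0.03, -0.02, -0.06])
```

step_arm([
  {"offset": [0, -1, 0], "rot": [0, 0, 0], "gripper": 0.5},
  {"offset": [0, -2, 0], "rot": [0, 0, 0], "gripper": 0.5},
  {"offset": [0, -3, 0], "rot": [0, 0, 0], "gripper": 0.5},
  {"offset": [0, -4, 0], "rot": [0, 0, 0], "gripper": 0.5},
  {"offset": [0, -5, 0], "rot": [0, 0, 0], "gripper": 0.5},
  {"offset": [0, -6, 0], "rot": [0, 0, 0], "gripper": 0.5},
  {"offset": [0, -7, 0], "rot": [0, 0, 0], "gripper": 0.5},
  {"offset": [0, -8, 0], "rot": [0, 0, 0], "gripper": 0.5},
  {"offset": [0, -9, 0], "rot": [0, 0, 0], "gripper": 0.5},
  {"offset": [0, -10, 0], "rot": [0, 0, 0], "gripper": 0.5},
  {"offset": [0, -11, 0], "rot": [0, 0, 0], "gripper": 0.5},
  {"offset": [0, -12, 0], "rot": [0, 0, 0], "gripper": 0.5},
])

```text
time_s: 6.65
eef_pos: [406.8, -270.9, 128.9]
ee_rot: [0.0, 0.637, 0.771, -0.0]
force: [-0.4, -0.6, -2.0]
grip_width: 0.159
grip_force: 63.6
```

step_arm([
  {"offset": [0, 0, 0], "rot": [0, 0, 0], "gripper": 0.5},
  {"offset": [0, 0, 0], "rot": [0, 0, 0], "gripper": 0.5},
  {"offset": [0, 0.2, -2], "rot": [0, 0, 0], "gripper": 0.5},
  {"offset": [0, 1, -4], "rot": [0, 0, 0], "gripper": 0.5},
  {"offset": [2, 5, -4], "rot": [0, 0, 0], "gripper": 0.5},
  {"offset": [4, 9, -4], "rot": [0, 0, 0], "gripper": 0.5},
  {"offset": [6, 13, -4], "rot": [0, 0, 0], "gripper": 0.5},
  {"offset": [7.6, 15.5, -4], "rot": [0, 0, 0], "gripper": 0.5},
  {"offset": [7.6, 15.8, -4], "rot": [0, 0, 0], "gripper": 0.5},
  {"offset": [7.6, 15.8, -4], "rot": [0, 0, 0], "gripper": 0.5},
  {"offset": [7.6, 15.8, -4], "rot": [0, 0, 0], "gripper": 0.5},
])

```text
time_s: 7.75
eef_pos: [548.0, -166.7, 168.7]
ee_rot: [-0.0, 0.637, 0.771, -0.0]
force: [0.4, -0.1, -2.5]
grip_width: 0.152
grip_force: 63.5
```

```bash
python3 - <<'E'
from bed import *
p,r,s=pose(); g=p+r.apply([0,0,54]); print('g',g,s['grip_width'],s['grip_force'],s['force'])
print(rel(bw(66,73.6,75),down(YB+90)),rel(bw(-93,73.6,75),down(YB+90)))
c=cam('scene'); save(c,'s3.png',(50,130,260,330),3)
E
```

```text
g [ 548.02217432 -166.74088283  114.736118  ] 0.15150018740347307 63.517738580703735 [ 0.4474914  -0.10488132 -2.53639507]
([0.05, 0.21, 3.97], [-0.03, -0.01, -0.07]) ([0.03, -15.69, 3.98], [-0.03, -0.01, -0.07])
```

View pics/s3.png

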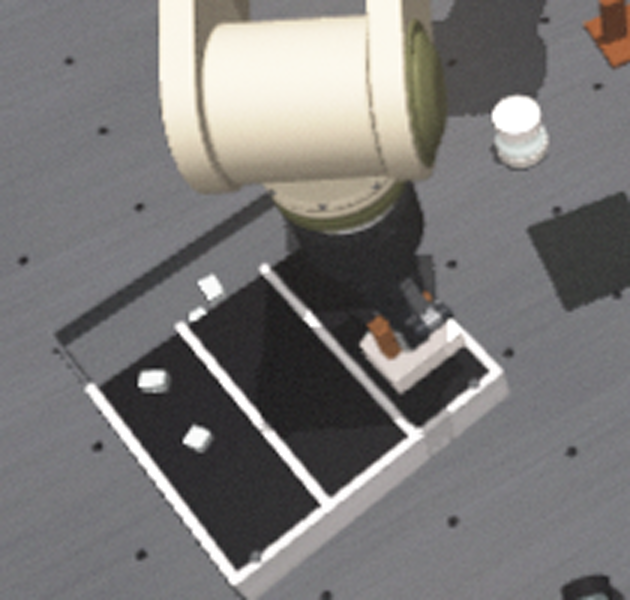

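The middle bay is clear, and its two chips are in the trough at crop pixels (210,288) and (197,314). Next is the +y bay.

step_arm([
  {"offset": [0, 0.1, 2], "rot": [0, 0, 0], "gripper": 0.5},
  {"offset": [0, 0.1, 3.4], "rot": [0, 0, 0], "gripper": 0.5},
  {"offset": [0, 0.1, 3.9], "rot": [0, 0, 0], "gripper": 0.5},
  {"offset": [0, 0.1, 3.9], "rot": [0, 0, 0], "gripper": 0.5},
  {"offset": [0, -1, 3.9], "rot": [0, 0, 0], "gripper": 0.5},
  {"offset": [0, -2, 3.9], "rot": [0, 0, 0], "gripper": 0.5},
  {"offset": [0, -3, 3.9], "rot": [0, 0, 0], "gripper": 0.5},
  {"offset": [0, -4, 3.9], "rot": [0, 0, 0], "gripper": 0.5},
])

```text
time_s: 8.6
eef_pos: [508.4, -174.1, 130.1]
ee_rot: [0.0, 0.637, 0.771, 0.0]
force: [-0.3, -1.0, -1.7]
grip_width: 0.156
grip_force: 63.4
```

step_arm([
  {"offset": [0, -1, 0], "rot": [0, 0, 0], "gripper": 0.5},
  {"offset": [0, -2, 0], "rot": [0, 0, 0], "gripper": 0.5},
  {"offset": [0, -3, 0], "rot": [0, 0, 0], "gripper": 0.5},
  {"offset": [0, -4, 0], "rot": [0, 0, 0], "gripper": 0.5},
  {"offset": [0, -5, 0], "rot": [0, 0, 0], "gripper": 0.5},
  {"offset": [0, -6, 0], "rot": [0, 0, 0], "gripper": 0.5},
  {"offset": [0, -7, 0], "rot": [0, 0, 0], "gripper": 0.5},
  {"offset": [0, -8, 0], "rot": [0, 0, 0], "gripper": 0.5},
  {"offset": [0, -9, 0], "rot": [0, 0, 0], "gripper": 0.5},
  {"offset": [0, -10, 0], "rot": [0, 0, 0], "gripper": 0.5},
  {"offset": [0, -11, 0], "rot": [0, 0, 0], "gripper": 0.5},
  {"offset": [0, -11.8, 0], "rot": [0, 0, 0], "gripper": 0.5},
])

```text
time_s: 9.8
eef_pos: [392.4, -196.2, 129.9]
ee_rot: [-0.0, 0.637, 0.771, -0.0]
force: [0.0, 0.6, -2.2]
grip_width: 0.158
grip_force: 63.4
```

step_arm([
  {"offset": [0, 0, 0], "rot": [0, 0, 0], "gripper": 0.5},
  {"offset": [0, 0, 0], "rot": [0, 0, 0], "gripper": 0.5},
  {"offset": [0, 0.2, -2], "rot": [0, 0, 0], "gripper": 0.5},
  {"offset": [0, 1, -4], "rot": [0, 0, 0], "gripper": 0.5},
  {"offset": [-4, 4, -4], "rot": [0, 0, 0], "gripper": 0.5},
  {"offset": [-8, 7, -4], "rot": [0, 0, 0], "gripper": 0.5},
  {"offset": [-12, 11, -4], "rot": [0, 0, 0], "gripper": 0.5},
  {"offset": [-15.2, 15, -4], "rot": [0, 0, 0], "gripper": 0.5},
  {"offset": [-15.2, 15.8, -4], "rot": [0, 0, 0], "gripper": 0.5},
  {"offset": [-15.2, 15.8, -4], "rot": [0, 0, 0], "gripper": 0.5},
  {"offset": [-15.2, 15.8, -4], "rot": [0, 0, 0], "gripper": 0.5},
])

```text
time_s: 10.9
eef_pos: [576.8, -315.0, 169.2]
ee_rot: [-0.001, 0.637, 0.771, -0.0]
force: [-0.5, -0.6, -2.1]
grip_width: 0.154
grip_force: 63.5
```

```bash
python3 - <<'E'
from bed import *
p,r,s=pose(); g=p+r.apply([0,0,54]); print('g',g,s['grip_width'],s['grip_force'],s['force'])
print(rel(bw(66,-78.4,75),down(YB+90)),rel(bw(-93,-78.4,75),down(YB+90)))
c=cam('scene'); save(c,'s4.png',(50,130,260,330),3)
E
```

```text
g [ 576.74324792 -314.99046763  115.21502934] 0.15418115297479526 63.52676868438721 [-0.50991132 -0.56990886 -2.06900142]
([-0.05, 0.19, 4.02], [-0.06, -0.06, -0.01]) ([-0.05, -15.71, 4.04], [-0.06, -0.06, -0.01])
```

View pics/s4.png

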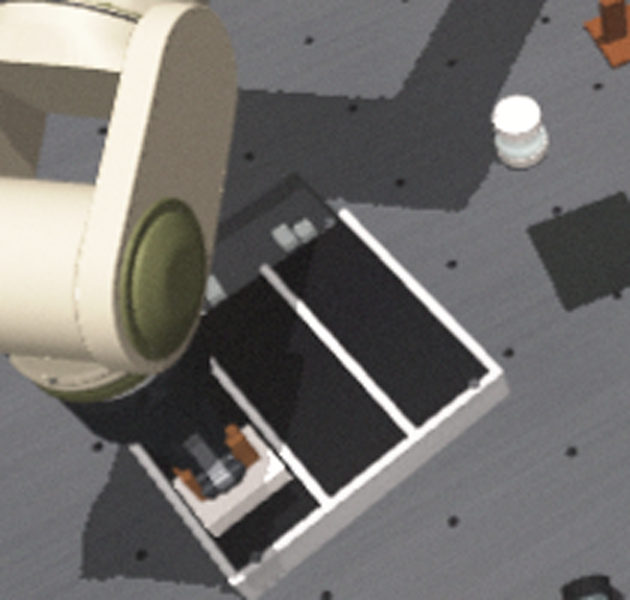

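The +y bay is also clear, with its chips in the trough at (285,237) and (303,232). The last bay is next.

step_arm([
  {"offset": [0, 0.1, 2], "rot": [0, 0, 0], "gripper": 0.5},
  {"offset": [0, 0.1, 3.4], "rot": [0, 0, 0], "gripper": 0.5},
  {"offset": [0, 0.1, 3.9], "rot": [0, 0, 0], "gripper": 0.5},
  {"offset": [0, 0.1, 3.9], "rot": [0, 0, 0], "gripper": 0.5},
  {"offset": [0, -1, 3.9], "rot": [0, 0, 0], "gripper": 0.5},
  {"offset": [0, -2, 3.9], "rot": [0, 0, 0], "gripper": 0.5},
  {"offset": [0, -3, 3.9], "rot": [0, 0, 0], "gripper": 0.5},
  {"offset": [0, -4, 3.9], "rot": [0, 0, 0], "gripper": 0.5},
])

```text
time_s: 11.75
eef_pos: [537.0, -323.4, 131.4]
ee_rot: [0.0, 0.637, 0.771, -0.0]
force: [-0.2, -0.8, -2.0]
grip_width: 0.153
grip_force: 63.5
```

step_arm([
  {"offset": [0, -1, 0], "rot": [0, 0, 0], "gripper": 0.5},
  {"offset": [0, -2, 0], "rot": [0, 0, 0], "gripper": 0.5},
  {"offset": [0, -3, 0], "rot": [0, 0, 0], "gripper": 0.5},
  {"offset": [0, -4, 0], "rot": [0, 0, 0], "gripper": 0.5},
  {"offset": [0, -5, 0], "rot": [0, 0, 0], "gripper": 0.5},
  {"offset": [0, -6, 0], "rot": [0, 0, 0], "gripper": 0.5},
  {"offset": [0, -7, 0], "rot": [0, 0, 0], "gripper": 0.5},
  {"offset": [0, -8, 0], "rot": [0, 0, 0], "gripper": 0.5},
  {"offset": [0, -9, 0], "rot": [0, 0, 0], "gripper": 0.5},
  {"offset": [0, -10, 0], "rot": [0, 0, 0], "gripper": 0.5},
  {"offset": [0, -11, 0], "rot": [0, 0, 0], "gripper": 0.5},
  {"offset": [0, -11.8, 0], "rot": [0, 0, 0], "gripper": 0.5},
])

```text
time_s: 12.95
eef_pos: [421.0, -345.5, 130.9]
ee_rot: [-0.0, 0.637, 0.771, -0.0]
force: [0.3, -0.2, -2.3]
grip_width: 0.154
grip_force: 63.5
```

step_arm([
  {"offset": [0, 0, 0], "rot": [0, 0, 0], "gripper": 0.5},
  {"offset": [0, 0, 0], "rot": [0, 0, 0], "gripper": 0.5},
  {"offset": [0, 0.2, -2], "rot": [0, 0, 0], "gripper": 0.5},
  {"offset": [0, 2, -5], "rot": [0, 0, 0], "gripper": 0.5},
  {"offset": [4, 4, -7], "rot": [0, 0, 0], "gripper": 0.5},
  {"offset": [8, 5, -8], "rot": [0, 0, 0], "gripper": 0.5},
  {"offset": [12, 5, -8], "rot": [0, 0, 0], "gripper": 0.5},
  {"offset": [16, 5, -8], "rot": [0, 0, 0], "gripper": 0.5},
  {"offset": [20, 5, -8], "rot": [0, 0, 0], "gripper": 0.5},
  {"offset": [24, 5, -8], "rot": [0, 0, 0], "gripper": 0.5},
  {"offset": [28, 5, -8], "rot": [0, 0, 0], "gripper": 0.5},
  {"offset": [32, 5, -8], "rot": [0, 0, 0], "gripper": 0.5},
])

```text
time_s: 14.15
eef_pos: [410.4, -20.0, 211.1]
ee_rot: [0.0, 0.637, 0.771, 0.0]
force: [0.6, -0.5, -2.2]
grip_width: 0.155
grip_force: 63.5
```

```bash
python3 - <<'E'
from bed import *
import pickle
p,r,s=pose(); g=p+r.apply([0,0,54]); print('g',g,s['grip_width'],s['grip_force'],s['force'])
# mat yaw -7; scraper centre = g+2.4*y
R=down(83); print(rel((503,4,75),R))
c=cam('scene'); save(c,'s5.png',(50,130,330,330),2.8)
a=np.radians(YB); M=np.array([[np.cos(a),np.sin(a)],[-np.sin(a),np.cos(a)]])
for nm in('scene','top'):
    c=cam(nm);W=cloud(c); b=(W[...,:2]-B)@M.T
    m=(c['color'].min(2)>95)&(W[...,2]<44)&(abs(b[...,0]+40)<135)&(abs(b[...,1])<112)&(W[...,2]>6)
    n,l,st,ce=cv2.connectedComponentsWithStats(m.astype(np.uint8))
    print(nm,[(st[i,4],b[l==i].mean(0).round(),np.median(W[l==i][:,2]).round()) for i in range(1,n) if st[i,4]>6])
E
```

```text
g [410.48274575 -20.02282111 157.12747718] 0.15524314776734208 63.54193568229675 [ 0.55613934 -0.49067389 -2.15777879]
([0.62, 9.54, 8.22], [0.05, 0.01, 17.86])
scene [(np.int32(77), array([-173.,   38.]), np.float64(24.0)), (np.int32(76), array([  6., 111.]), np.float64(38.0)), (np.int32(81), array([-128.,   77.]), np.float64(13.0)), (np.int32(309), array([ 1., 39.]), np.float64(37.0)), (np.int32(46), array([-173.,  -70.]), np.float64(24.0)), (np.int32(46), array([-130.,   -1.]), np.float64(12.0)), (np.int32(355), array([ -3., -37.]), np.float64(36.0)), (np.int32(67), array([-117.,  -80.]), np.float64(14.0)), (np.int32(124), array([  -1., -111.]), np.float64(30.0))]
top [(np.int32(35), array([  63., -111.]), np.float64(37.0)), (np.int32(332), array([-21., -36.]), np.float64(37.0)), (np.int32(282), array([-5., 38.]), np.float64(38.0)), (np.int32(9), array([ 84., 110.]), np.float64(31.0)), (np.int32(10), array([ 56., 109.]), np.float64(31.0)), (np.int32(75), array([ -34., -111.]), np.float64(37.0)), (np.int32(11), array([ 27., 110.]), np.float64(34.0)), (np.int32(30), array([-27., 110
[... 270 characters left out ...]
-129.,   79.]), np.float64(13.0)), (np.int32(7), array([-141.,  -72.]), np.float64(7.0)), (np.int32(7), array([-140.,  -95.]), np.float64(6.0)), (np.int32(7), array([-150.,  -33.]), np.float64(7.0)), (np.int32(10), array([-156.,  -75.]), np.float64(7.0)), (np.int32(10), array([-129.,  104.]), np.float64(8.0)), (np.int32(9), array([-140.,   40.]), np.float64(7.0)), (np.int32(9), array([-143.,   56.]), np.float64(6.0)), (np.int32(21), array([-162.,  -11.]), np.float64(7.0)), (np.int32(7), array([-142.,  103.]), np.float64(8.0)), (np.int32(9), array([-156.,   42.]), np.float64(7.0)), (np.int32(93), array([-173.,   -1.]), np.float64(25.0)), (np.int32(10), array([-160.,   24.]), np.float64(7.0))]
```

View pics/s5.png

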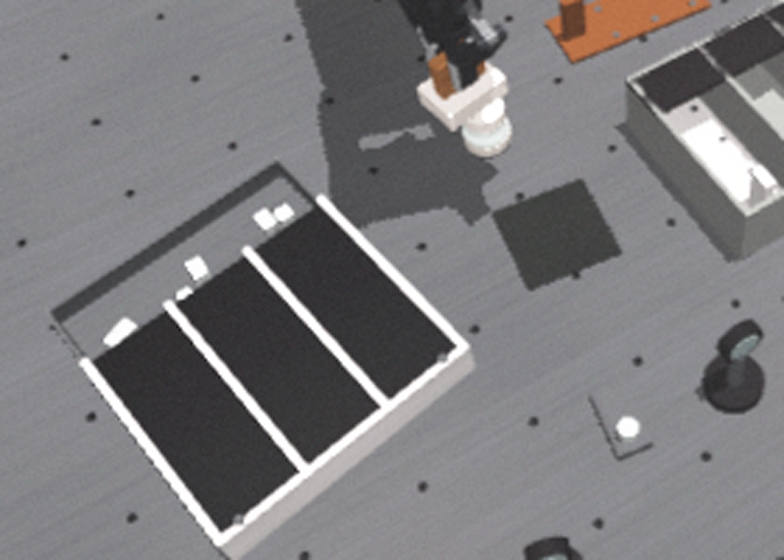

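All six chips are in the trough and every bay is clear. Next I'll return the scraper.

step_arm([
  {"offset": [0.2, 3, 0], "rot": [0, 0, 0], "gripper": 0.5},
  {"offset": [0.4, 6, 0], "rot": [0, 0, 0], "gripper": 0.5},
  {"offset": [0.6, 9, 0], "rot": [0, 0, 0], "gripper": 0.5},
  {"offset": [0.6, 9.5, 3], "rot": [0, 0, 0], "gripper": 0.5},
  {"offset": [0.6, 9.5, 6], "rot": [0, 0, 0], "gripper": 0.5},
  {"offset": [0.6, 9.5, 8.5], "rot": [0, 0, 0], "gripper": 0.5},
  {"offset": [0.6, 9.5, 9.8], "rot": [0, 0, 0], "gripper": 0.5},
  {"offset": [0.6, 9.5, 9.8], "rot": [0, 0, 0], "gripper": 0.5},
  {"offset": [0.6, 9.5, 9.8], "rot": [0, 0, 0], "gripper": 0.5},
  {"offset": [0.6, 9.5, 9.8], "rot": [0, 0, 0], "gripper": 0.5},
])

```text
time_s: 15.3
eef_pos: [503.6, 1.8, 114.2]
ee_rot: [0.001, 0.637, 0.771, 0.001]
force: [0.3, -0.4, -1.8]
grip_width: 0.151
grip_force: 63.4
```

```bash
python3 - <<'E'
from bed import *
p,r,s=pose(); g=p+r.apply([0,0,54]); print('g',g,s['grip_width'],s['grip_force'],s['force'],r.as_matrix()[2])
print(rel((503,4.3,48.9),down(YB+90)))
E
```

```text
g [503.7089667    1.78036432  60.1509359 ] 0.15070720216493225 63.43899965286255 [ 0.32387467 -0.41423929 -1.76853412] [-9.75025845e-04  2.20146063e-03 -9.99997101e-01]
([0.26, -0.01, 1.12], [0.13, 0.06, -0.06])
```

step_arm([
  {"offset": [0.1, 0, 0.5], "rot": [0, 0, 0], "gripper": 0.5},
  {"offset": [0.2, 0, 0.9], "rot": [0, 0, 0], "gripper": 0.5},
  {"offset": [0.2, 0, 1.1], "rot": [0, 0, 0], "gripper": 0.5},
  {"offset": [0.2, 0, 1.15], "rot": [0, 0, 0], "gripper": 0.5},
  {"offset": [0.2, 0, 1.15], "rot": [0, 0, 0], "gripper": 0.5},
])

```text
time_s: 15.8
eef_pos: [502.6, 4.4, 102.7]
ee_rot: [0.0, 0.637, 0.771, 0.0]
force: [-6.3, 2.2, 15.7]
grip_width: 0.156
grip_force: 66.3
```

```bash
python3 - <<'E'
from bed import *
p,r,s=pose(); g=p+r.apply([0,0,54]); print('g',g,s['grip_width'],s['grip_force'],s['force'])
E
```

```text
g [502.56803676   4.35878088  48.66660005] 0.15644632239461442 66.26739978790283 [-6.27760429  2.22686018 15.73000748]
```

step_arm([
  {"offset": [0, 0, -0.05], "rot": [0, 0, 0], "gripper": 0.5},
  {"offset": [0, 0, -0.05], "rot": [0, 0, 0], "gripper": 2.5},
  {"offset": [0, 0, -0.05], "rot": [0, 0, 0], "gripper": 3.5},
  {"offset": [0, 0, -0.05], "rot": [0, 0, 0], "gripper": 4.5},
  {"offset": [0, 0, -0.05], "rot": [0, 0, 0], "gripper": 4.5},
  {"offset": [0, 0, -1], "rot": [0, 0, 0], "gripper": 4.5},
  {"offset": [0, 0, -4], "rot": [0, 0, 0], "gripper": 4.5},
  {"offset": [0, 0, -8], "rot": [0, 0, 0], "gripper": 4.5},
  {"offset": [0, 0, -12], "rot": [0, 0, 0], "gripper": 4.5},
  {"offset": [0, 0, -15], "rot": [0, 0, 0], "gripper": 4.5},
])

```text
time_s: 16.8
eef_pos: [502.6, 4.1, 254.6]
ee_rot: [0.001, 0.637, 0.771, 0.001]
force: [-0.1, -0.6, -0.1]
grip_width: 0.529
grip_force: 0.0
```

```bash
cat >> h.py <<'E'
def chk():
    for nm in('scene','top'):
        c=cam(nm); W=cloud(c); sb=(c['color'].min(2)>120)&(abs(W[...,0]-500)<80)&(abs(W[...,1]-5)<80)&(W[...,2]>12)&(W[...,2]<35)
        print(nm,'blade',sb.sum(),cv2.minAreaRect(W[sb][:,:2].astype(np.float32)) if sb.sum()>20 else '',np.median(W[sb][:,2]))
E
python3 - <<'E'
from bed import *
chk(); p,r,s=pose(); print(p,s['grip_width'])
# tab of -y plate: bin frame origin (525.1,243), yaw 1
R=down(1.0); print(rel((591,168.5,150),R))
E
```

```text
scene blade 267 ((503.4865417480469, 5.652217864990234), (45.013545989990234, 61.229976654052734), 9.111037254333496) 23.362798359341905
top blade 0  nan
[503.63515148   3.88608056 256.04388967] 0.5235038667253761
([14.54, 11.64, 5.25], [0.49, -0.24, 99.86])
  return _methods._mean(a, axis=axis, dtype=dtype,
  ret = ret.dtype.type(ret / rcount)
```

```bash
python3 - <<'E'
from bed import *
import pickle
for f in('top.pkl','scene.pkl'):
    c=pickle.load(open(f,'rb')); W=cloud(c)
    for y in(169,319):
        t=(abs(W[...,0]-588)<22)&(abs(W[...,1]-y)<17)&(W[...,2]>40)&(W[...,2]<66)
        P=W[t]; print(f,y,len(P),np.percentile(P,[3,50,97],axis=0).round(1).tolist())
E
```

```text
top.pkl 169 41 [[576.0, 166.3, 51.0], [585.1, 170.8, 60.9], [595.2, 176.3, 64.9]]
top.pkl 319 65 [[574.1, 308.8, 43.0], [587.0, 319.0, 58.2], [609.5, 329.6, 64.9]]
scene.pkl 169 71 [[577.0, 164.3, 41.3], [589.1, 167.0, 57.0], [597.5, 174.7, 62.0]]
scene.pkl 319 74 [[575.5, 313.0, 40.8], [587.3, 315.2, 56.0], [597.1, 323.3, 62.2]]
```

step_arm([
  {"offset": [2, 1.5, 0], "rot": [0, 0, 8], "gripper": 2.6},
  {"offset": [4, 3, 0], "rot": [0, 0, 16], "gripper": 2.6},
  {"offset": [6, 4.5, 0], "rot": [0, 0, 24], "gripper": 2.6},
  {"offset": [8, 6, 0], "rot": [0, 0, 32], "gripper": 2.6},
  {"offset": [10, 7.5, 0], "rot": [0, 0, 40], "gripper": 2.6},
  {"offset": [12, 9, 0], "rot": [0, 0, 48], "gripper": 2.6},
  {"offset": [13.5, 10.5, 0], "rot": [0, 0, 56], "gripper": 2.6},
  {"offset": [14.5, 11.6, 0], "rot": [0, 0, 64], "gripper": 2.6},
  {"offset": [14.5, 11.6, 0], "rot": [0, 0, 72], "gripper": 2.6},
  {"offset": [14.5, 11.6, 0], "rot": [0, 0, 80], "gripper": 2.6},
  {"offset": [14.5, 11.6, 1], "rot": [0, 0, 88], "gripper": 2.6},
  {"offset": [14.5, 11.6, 2], "rot": [0, 0, 96], "gripper": 2.6},
])

```text
time_s: 18.1
eef_pos: [588.9, 168.4, 230.8]
ee_rot: [0.0, 0.999, 0.04, -0.0]
force: [0.4, -0.2, -0.5]
grip_width: 0.303
grip_force: 0.0
```

```bash
python3 - <<'E'
from bed import *
p,r,s=pose(); print(p,s['grip_width'],s['joints']); print(rel((591,169,49),down(1)))
c=cam('scene'); save(c,'s6.png',(225,90,395,240),4)
E
```

```text
[588.94776664 168.36492858 230.76648347] 0.3028674513680368 [ 8.74247658e-02  5.64789517e-01  1.31647355e+00 -6.51051338e-06
  1.26086749e+00  1.57917089e+00]
([0.22, -0.05, 12.78], [0.0, 0.03, 3.53])
```

View pics/s6.png

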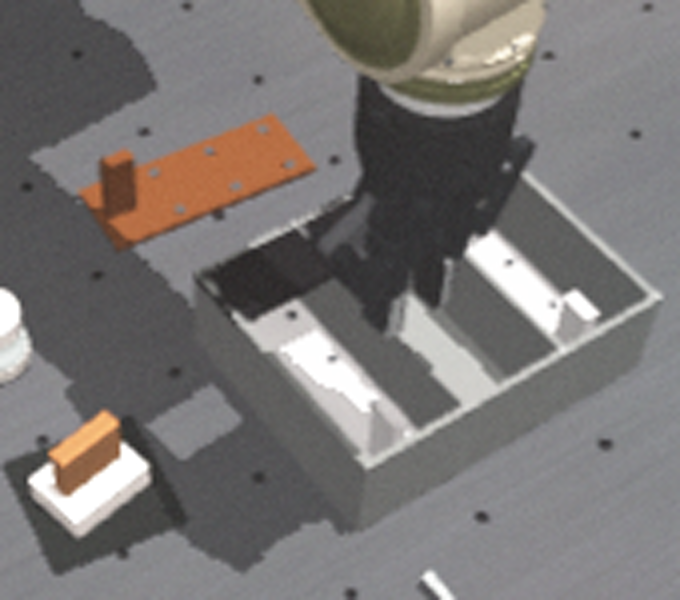

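step_arm([
  {"offset": [-0.1, -0.1, 3], "rot": [0, 0, 3.5], "gripper": 2.6},
  {"offset": [-0.1, -0.1, 6], "rot": [0, 0, 3.5], "gripper": 2.6},
  {"offset": [-0.1, -0.1, 8.5], "rot": [0, 0, 3.5], "gripper": 2.6},
  {"offset": [-0.1, -0.1, 9], "rot": [0, 0, 3.5], "gripper": 2.6},
  {"offset": [-0.1, -0.1, 9], "rot": [0, 0, 3.5], "gripper": 2.6},
  {"offset": [-0.1, -0.1, 9], "rot": [0, 0, 3.5], "gripper": 2.6},
])

```text
time_s: 18.75
eef_pos: [588.6, 169.3, 142.9]
ee_rot: [-0.0, 1.0, 0.012, 0.001]
force: [-0.2, 0.1, 0.9]
grip_width: 0.304
grip_force: 0.0
```

```bash
python3 - <<'E'
from bed import *
p,r,s=pose(); print(p,s['grip_width'],s['force']); print(rel((587.5,169.5,49),down(1)))
E
```

```text
[588.6293272  169.27984241 142.87767952] 0.3041317866925259 [-0.16381804  0.09472454  0.90174892]
([-0.12, -0.02, 3.99], [-0.01, -0.12, 0.4])
```

step_arm([
  {"offset": [-0.1, 0, 1.5], "rot": [0, 0, 0.4], "gripper": 2.6},
  {"offset": [-0.1, 0, 3], "rot": [0, 0, 0.4], "gripper": 2.6},
  {"offset": [-0.1, 0, 4], "rot": [0, 0, 0.4], "gripper": 2.6},
  {"offset": [-0.1, 0, 4], "rot": [0, 0, 0.4], "gripper": 2.6},
  {"offset": [-0.1, 0, 4], "rot": [0, 0, 0.4], "gripper": 1.5},
  {"offset": [-0.1, 0, 4], "rot": [0, 0, 0.4], "gripper": 0.4},
  {"offset": [-0.1, 0, 4], "rot": [0, 0, 0.4], "gripper": 0.2},
  {"offset": [-0.1, 0, 4], "rot": [0, 0, 0.4], "gripper": 0.2},
  {"offset": [-0.1, 0, 4], "rot": [0, 0, 0.4], "gripper": 0.2},
], squeeze=80)

```text
time_s: 19.65
eef_pos: [587.3, 169.2, 101.7]
ee_rot: [-0.0, 1.0, 0.008, 0.0]
force: [0.7, 0.9, 1.9]
grip_width: 0.101
grip_force: 78.4
```

```bash
cat >> h.py <<'E'
def tilt_plan(pivot,deg,n,draw=0):
    """rows turning the tool about world point pivot by deg about world -y' (tool -y side): +x end up"""
    p,r,_=pose(); out=[]
    ax=-(np.array([r.apply([0,-1,0])[0],r.apply([0,-1,0])[1],0]))  # -y of the bin
    for k in range(1,n+1):
        q=Ro.from_rotvec(np.radians(deg*k/n)*ax); p2=pivot+q.apply(p-pivot)
        out.append(((r.inv().apply(p2-p)/10).round(2).tolist(),np.degrees((r.inv()*q*r).as_rotvec()).round(1).tolist()))
    return out
E
python3 - <<'E'
from bed import *
p,r,s=pose(); g=p+r.apply([0,0,54]);print(g,s['grip_width'],s['grip_force'],s['force'])
foot=np.array([g[0]-142,g[1],6.]); 
for o in tilt_plan(foot,30,10): print(o)
E
```

```text
[587.28925877 169.2365347   47.68384407] 0.10122603682992752 78.42635750770569 [0.70880098 0.86926986 1.89792109]
([-0.52, -0.0, -0.73], [0.0, 3.0, -0.0])
([-1.08, -0.0, -1.43], [0.0, 6.0, -0.0])
([-1.67, -0.0, -2.1], [0.0, 9.0, -0.0])
([-2.3, -0.0, -2.74], [0.0, 12.0, -0.0])
([-2.96, -0.0, -3.35], [0.0, 15.0, -0.0])
([-3.65, -0.0, -3.92], [0.0, 18.0, -0.0])
([-4.37, -0.0, -4.45], [0.0, 21.0, -0.0])
([-5.12, -0.0, -4.95], [0.0, 24.0, -0.0])
([-5.89, -0.0, -5.41], [0.0, 27.0, -0.0])
([-6.68, -0.0, -5.82], [0.0, 30.0, -0.0])
```

step_arm([
  {"offset": [-0.5, 0, -0.8], "rot": [0, 3, 0], "gripper": 0.2},
  {"offset": [-1.1, 0, -1.5], "rot": [0, 6, 0], "gripper": 0.2},
  {"offset": [-1.7, 0, -2.2], "rot": [0, 9, 0], "gripper": 0.2},
  {"offset": [-2.3, 0, -2.9], "rot": [0, 12, 0], "gripper": 0.2},
  {"offset": [-3, 0, -3.5], "rot": [0, 15, 0], "gripper": 0.2},
  {"offset": [-3.6, 0, -4.1], "rot": [0, 18, 0], "gripper": 0.2},
  {"offset": [-4.3, 0, -4.6], "rot": [0, 21, 0], "gripper": 0.2},
  {"offset": [-5.1, 0, -5.1], "rot": [0, 24, 0], "gripper": 0.2},
  {"offset": [-5.9, 0, -5.6], "rot": [0, 27, 0], "gripper": 0.2},
  {"offset": [-6.7, 0, -6], "rot": [0, 30, 0], "gripper": 0.2},
  {"offset": [-6.7, 0, -6], "rot": [0, 30, 0], "gripper": 0.2},
  {"offset": [-6.7, 0, -6], "rot": [0, 30, 0], "gripper": 0.2},
])

```text
time_s: 20.85
eef_pos: [520.1, 168.1, 161.2]
ee_rot: [-0.002, 0.966, 0.008, 0.258]
force: [-0.1, 0.1, -1.5]
grip_width: 0.105
grip_force: 77.9
```

```bash
python3 - <<'E'
from bed import *
p,r,s=pose(); g=p+r.apply([0,0,54]);print(p,g,s['grip_width'],s['grip_force'],s['force'])
c=cam('scene'); save(c,'s7.png',(225,60,395,240),3.3)
E
```

```text
[520.1291292  168.08571219 161.24058234] [547.05140306 168.52910923 114.4325214 ] 0.10471616384660654 77.90357708930969 [-0.09405724  0.13324758 -1.47880576]
```

View pics/s7.png

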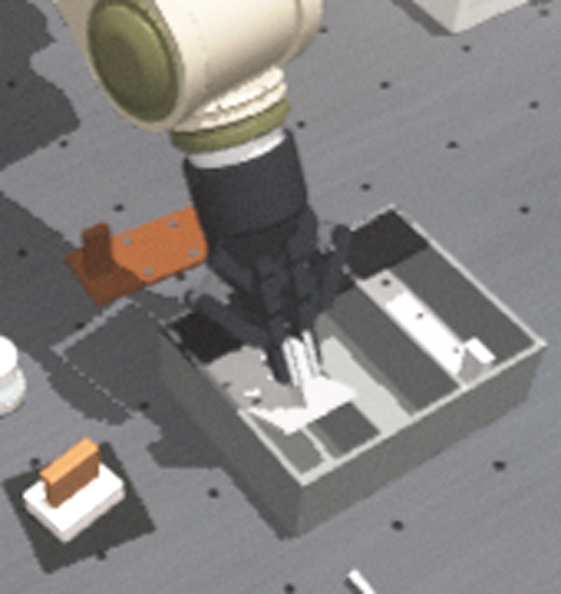

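step_arm([
  {"offset": [1, 0, 0], "rot": [0, 0, 0], "gripper": 0.2},
  {"offset": [2, 0, 0], "rot": [0, 0, 0], "gripper": 0.2},
  {"offset": [3.5, 0, 0], "rot": [0, 0, 0], "gripper": 0.2},
  {"offset": [5, 0, 0], "rot": [0, 0, 0], "gripper": 0.2},
  {"offset": [6.5, 0, 0], "rot": [0, 0, 0], "gripper": 0.2},
  {"offset": [8, 0, 0], "rot": [0, 0, 0], "gripper": 0.2},
  {"offset": [9, 0, -1.7], "rot": [0, 0, 0], "gripper": 0.2},
  {"offset": [10, 0, -3.5], "rot": [0, 0, 0], "gripper": 0.2},
  {"offset": [11.5, 0, -6], "rot": [0, 0, 0], "gripper": 0.2},
  {"offset": [13, 0, -8.7], "rot": [0, 0, 0], "gripper": 0.2},
  {"offset": [13, 0, -8.7], "rot": [0, 0, 0], "gripper": 0.2},
  {"offset": [13, 0, -8.7], "rot": [0, 0, 0], "gripper": 0.2},
])

```text
time_s: 22.1
eef_pos: [589.6, 169.2, 302.1]
ee_rot: [-0.002, 0.966, 0.008, 0.259]
force: [-0.0, -0.3, -1.7]
grip_width: 0.101
grip_force: 78.2
```

```bash
python3 - <<'E'
from bed import *
p,r,s=pose(); g=p+r.apply([0,0,54]);print(p,g,s['grip_width'],s['grip_force'],s['force'],s['joints'])
print('lvl',rel((580,100,g[2]),down(1)), 'to bed',rel(np.r_[bw(62,76,0)[:2],200],down(YB)))
c=cam('scene'); save(c,'s8.png',(225,60,395,240),3.3)
E
```

```text
[589.60721004 169.18671993 302.14771865] [616.63306021 169.64642043 255.39954117] 0.10129266902690466 78.20995688438416 [-0.01773972 -0.32143929 -1.71096922] [ 0.10148283  0.33582556  1.53671663 -0.06217768  0.74732606  1.69001214]
lvl ([-0.57, 6.9, -1.17], [0.0, -30.04, -0.05]) to bed ([-6.7, 33.27, 1.68], [2.6, -29.96, -9.72])
```

View pics/s8.png

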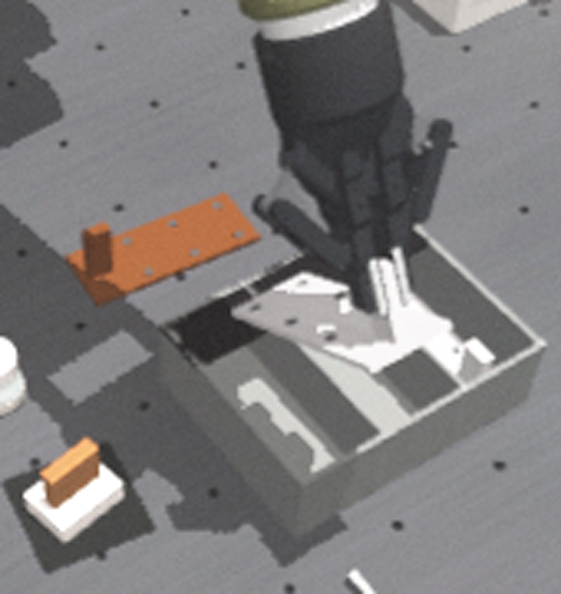

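```bash
python3 - <<'E'
from bed import *
p,r,s=pose()
w=np.r_[bw(62,-76,0)[:2],215]; R=down(YB); t=w-R.apply([0,0,54]); print(rel(w,R)); 
from scipy.spatial.transform import Slerp
sl=Slerp([0,1],Ro.concatenate([r,R]))
for k in (.25,.5,.75,1):
    q=sl(k); print(k,(r.inv().apply((t-p)*k)/10).round(1),np.degrees((r.inv()*q).as_rotvec()).round(1))
E
```

```text
([-3.58, 48.23, 1.63], [2.6, -29.84, -9.72])
0.25 [-0.9 12.1  0.4] [ 0.6 -7.5 -2.4]
0.5 [-1.8 24.1  0.8] [  1.3 -14.9  -4.9]
0.75 [-2.7 36.2  1.2] [  1.9 -22.4  -7.3]
1 [-3.6 48.2  1.6] [  2.6 -29.8  -9.7]
```

step_arm([
  {"offset": [-0.3, 4, 0.1], "rot": [0.2, -2.5, -0.8], "gripper": 0.2},
  {"offset": [-0.6, 8, 0.3], "rot": [0.4, -5, -1.6], "gripper": 0.2},
  {"offset": [-0.9, 12, 0.4], "rot": [0.6, -7.5, -2.4], "gripper": 0.2},
  {"offset": [-1.2, 16, 0.5], "rot": [0.9, -10, -3.2], "gripper": 0.2},
  {"offset": [-1.5, 20, 0.7], "rot": [1.1, -12.5, -4], "gripper": 0.2},
  {"offset": [-1.8, 24, 0.8], "rot": [1.3, -15, -4.9], "gripper": 0.2},
  {"offset": [-2.1, 28, 0.9], "rot": [1.5, -17.5, -5.7], "gripper": 0.2},
  {"offset": [-2.4, 32, 1.1], "rot": [1.7, -20, -6.5], "gripper": 0.2},
  {"offset": [-2.7, 36, 1.2], "rot": [1.9, -22.5, -7.3], "gripper": 0.2},
  {"offset": [-3, 40, 1.3], "rot": [2.2, -25, -8.1], "gripper": 0.2},
  {"offset": [-3.3, 44, 1.5], "rot": [2.4, -27.5, -8.9], "gripper": 0.2},
  {"offset": [-3.6, 48.2, 1.6], "rot": [2.6, -29.8, -9.7], "gripper": 0.2},
])

```text
time_s: 23.35
eef_pos: [573.8, -314.6, 268.1]
ee_rot: [-0.001, 0.995, 0.095, -0.001]
force: [0.6, 0.1, -1.8]
grip_width: 0.102
grip_force: 78.3
```

step_arm([
  {"offset": [0, 0, 0], "rot": [0, 0, 0], "gripper": 0.2},
  {"offset": [0, 0, 0], "rot": [0, 0, 0], "gripper": 0.2},
  {"offset": [0, 0, 0], "rot": [0, 0, 0], "gripper": 0.2},
])

```text
time_s: 23.65
eef_pos: [574.1, -312.3, 269.2]
ee_rot: [-0.001, 0.995, 0.095, 0.001]
force: [0.0, 0.5, -1.2]
grip_width: 0.101
grip_force: 78.6
```

```bash
cat >> h.py <<'E'
def held(lo,hi,ctr,rad=150):
    """plate-coloured points between heights lo..hi: fitted plane & outline"""
    for nm in('scene','top'):
        c=cam(nm); W=cloud(c); m=(c['color'].min(2)>110)&(c['color'].ptp(2)<40 if hasattr(c['color'],'ptp') else np.ptp(c['color'],2)<40)&(W[...,2]>lo)&(W[...,2]<hi)&(np.hypot(W[...,0]-ctr[0],W[...,1]-ctr[1])<rad)
        m=cv2.morphologyEx(m.astype(np.uint8),cv2.MORPH_OPEN,np.ones((3,3)))>0
        n,l,st,ce=cv2.connectedComponentsWithStats(m.astype(np.uint8))
        if n<2: print(nm,'none'); continue
        P=W[l==1+np.argmax(st[1:,4])]; A=np.c_[P[:,:2]-np.array(ctr[:2]),np.ones(len(P))]; k,*_=np.linalg.lstsq(A,P[:,2],rcond=None)
        print(nm,len(P),'slope',k.round(3),cv2.minAreaRect(P[:,:2].astype(np.float32)),'z',np.percentile(P[:,2],[5,50,95]).round(1))
E
python3 - <<'E'
from bed import *
p,r,s=pose(); g=p+r.apply([0,0,54]);print(p,g,s['grip_width'],s['grip_force'],s['force'],r.as_matrix()[2])
print('to bay',rel(np.r_[bw(62,-76,0)[:2],g[2]],down(YB)))
held(g[2]-75,g[2]-25,bw(0,-76,0)); chk()
E
```

```text
[ 574.13252678 -312.28059186  269.16416155] [ 574.21366978 -312.20342379  215.16427766] 0.10117238666670773 78.57974767684937 [ 0.01504961  0.51464907 -1.20333366] [ 0.00174622 -0.00111841 -0.99999785]
to bay ([-0.0, 0.12, -0.0], [-0.06, -0.1, 0.02])
scene 597 slope [1.10000e-02 2.00000e-03 1.76678e+02] ((565.0076293945312, -313.9038391113281), (54.63454818725586, 62.13482666015625), 10.422361373901367) z [175.1 177.2 179.7]
top 59 slope [-3.60000e-02  1.10000e-01  1.76797e+02] ((566.2651977539062, -284.54052734375), (39.358116149902344, 9.47525691986084), 13.921313285827637) z [176.3 179.7 182.3]
scene blade 271 ((502.95965576171875, 5.422725677490234), (45.81294631958008, 60.47404479980469), 9.903240203857422) 23.385404558802602
top blade 262 ((502.3910217285156, 6.911460876464844), (43.83972930908203, 59.97944259643555), 11.188126564025879) 25.627249217146034
```

step_arm([
  {"offset": [0, 0.1, 3], "rot": [0, 0, 0], "gripper": 0.2},
  {"offset": [0, 0.1, 6], "rot": [0, 0, 0], "gripper": 0.2},
  {"offset": [0, 0.1, 9], "rot": [0, 0, 0], "gripper": 0.2},
  {"offset": [0, 0.1, 11], "rot": [0, 0, 0], "gripper": 0.2},
  {"offset": [0, 0.1, 12.5], "rot": [0, 0, 0], "gripper": 0.2},
  {"offset": [0, 0.1, 12.5], "rot": [0, 0, 0], "gripper": 0.2},
  {"offset": [0, 0.1, 12.5], "rot": [0, 0, 0], "gripper": 0.2},
  {"offset": [0, 0.1, 12.5], "rot": [0, 0, 0], "gripper": 0.2},
])

```text
time_s: 24.65
eef_pos: [574.9, -314.3, 146.5]
ee_rot: [0.001, 0.995, 0.095, 0.002]
force: [0.2, 0.1, -1.8]
grip_width: 0.103
grip_force: 78.5
```

```bash
python3 - <<'E'
from bed import *
p,r,s=pose(); g=p+r.apply([0,0,54]);print(g,s['grip_width'],s['grip_force'],s['force'],r.as_matrix()[2])
print('to bay',rel(np.r_[bw(62,-76,0)[:2],73],down(YB)))
held(g[2]-60,g[2]-25,bw(0,-76,0))
E
```

```text
[ 575.16274449 -314.36802932   92.46090148] 0.10338431830540215 78.52144002914429 [ 0.23229138  0.10610605 -1.79628358] [ 0.00383495  0.00215629 -0.99999032]
to bay ([-0.05, -0.09, 1.95], [0.12, -0.22, -0.01])
scene 405 slope [ 1.5000e-02 -3.0000e-03  5.3709e+01] ((569.6876220703125, -315.01019287109375), (47.333343505859375, 61.302757263183594), 11.306540489196777) z [52.  54.5 57.2]
top 50 slope [-2.4000e-02  9.0000e-02  3.5335e+01] ((590.0755004882812, -271.4057922363281), (41.337806701660156, 9.926198959350586), 3.553663730621338) z [34.5 38.5 41.3]
```

step_arm([
  {"offset": [0, -0.05, 0.8], "rot": [0, 0, 0], "gripper": 0.2},
  {"offset": [0, -0.05, 1.4], "rot": [0, 0, 0], "gripper": 0.2},
  {"offset": [0, -0.05, 1.8], "rot": [0, 0, 0], "gripper": 0.2},
  {"offset": [0, -0.05, 1.9], "rot": [0, 0, 0], "gripper": 0.2},
  {"offset": [0, -0.05, 1.9], "rot": [0, 0, 0], "gripper": 0.2},
])

```text
time_s: 25.25
eef_pos: [574.3, -313.4, 126.7]
ee_rot: [-0.0, 0.995, 0.095, 0.001]
force: [-3.8, 2.5, 7.0]
grip_width: 0.107
grip_force: 80.1
```

```bash
python3 - <<'E'
from bed import *
p,r,s=pose(); g=p+r.apply([0,0,54]);print(g,s['grip_width'],s['grip_force'],s['force'],r.as_matrix()[2])
held(25,50,bw(0,-76,0))
E
```

```text
[ 574.41954379 -313.38425618   72.65595883] 0.10739136686326531 80.10550618171692 [-3.79095714  2.52997506  6.96183602] [ 1.74926432e-03 -5.19289188e-05 -9.99998469e-01]
scene 1006 slope [-8.0000e-03 -1.0000e-02  3.5585e+01] ((576.6408081054688, -278.37994384765625), (72.563232421875, 150.54489135742188), 10.634026527404785) z [27.9 35.1 39.3]
top 190 slope [2.4000e-02 1.4000e-02 3.4582e+01] ((585.02001953125, -267.82000732421875), (50.10961151123047, 120.14400482177734), 10.776413917541504) z [30.3 38.2 42.6]
```

step_arm([
  {"offset": [0, 0, -0.05], "rot": [0, 0, 0], "gripper": 1.5},
  {"offset": [0, 0, -0.05], "rot": [0, 0, 0], "gripper": 2.2},
  {"offset": [0, 0, -0.05], "rot": [0, 0, 0], "gripper": 3},
  {"offset": [0, 0, -0.05], "rot": [0, 0, 0], "gripper": 3},
  {"offset": [0, 0, -1], "rot": [0, 0, 0], "gripper": 3},
  {"offset": [0, 0, -4], "rot": [0, 0, 0], "gripper": 3},
  {"offset": [0, 0, -8], "rot": [0, 0, 0], "gripper": 2.6},
  {"offset": [0, 0, -12], "rot": [0, 0, 0], "gripper": 2.6},
  {"offset": [0, 0, -12], "rot": [0, 0, 0], "gripper": 2.6},
])

```text
time_s: 26.25
eef_pos: [575.3, -314.4, 253.0]
ee_rot: [0.004, 0.995, 0.095, 0.005]
force: [0.6, -0.4, -0.0]
grip_width: 0.305
grip_force: 0.0
```

```bash
python3 - <<'E'
from bed import *
p,r,s=pose(); w=np.r_[586.5,318.5,165]; R=down(1); t=w-R.apply([0,0,54]); print(p,rel(w,R)); print((r.inv().apply(t-p)/10/3).round(1))
chk()
E
```

```text
[ 575.30956128 -314.35894797  253.0111605 ] ([13.03, -61.96, 2.98], [0.46, -0.59, 9.89])
[  4.3 -20.7   1. ]
scene blade 267 ((502.2840576171875, 5.037479400634766), (47.15879821777344, 60.106658935546875), 11.402986526489258) 23.694351283909914
top blade 261 ((502.4134826660156, 6.745277404785156), (43.77604675292969, 60.174991607666016), 11.18172836303711) 25.70355521279662
```

step_arm([
  {"offset": [1, -4.8, 0], "rot": [0, 0, 1], "gripper": 2.6},
  {"offset": [2, -9.6, 0], "rot": [0, 0, 2], "gripper": 2.6},
  {"offset": [3, -14.4, 0], "rot": [0, 0, 3], "gripper": 2.6},
  {"offset": [4, -19.2, 0], "rot": [0, 0, 4], "gripper": 2.6},
  {"offset": [5, -24, 0], "rot": [0, 0, 5], "gripper": 2.6},
  {"offset": [6, -28.8, 0], "rot": [0, 0, 6], "gripper": 2.6},
  {"offset": [7, -33.6, 0], "rot": [0, 0, 7], "gripper": 2.6},
  {"offset": [8, -38.4, 0], "rot": [0, 0, 8], "gripper": 2.6},
  {"offset": [9, -43.2, 0], "rot": [0, 0, 9], "gripper": 2.6},
  {"offset": [10, -48, 0], "rot": [0, 0, 10], "gripper": 2.6},
  {"offset": [11, -52.8, 0], "rot": [0, 0, 10], "gripper": 2.6},
  {"offset": [12, -57.6, 0], "rot": [0, 0, 10], "gripper": 2.6},
])

```text
time_s: 27.55
eef_pos: [582.5, 276.7, 244.6]
ee_rot: [0.0, 1.0, 0.008, -0.0]
force: [0.6, -1.3, -0.2]
grip_width: 0.307
grip_force: 0.0
```

step_arm([
  {"offset": [0.8, -3, 1], "rot": [0, 0, 0], "gripper": 2.6},
  {"offset": [1, -4.4, 3], "rot": [0, 0, 0], "gripper": 2.6},
  {"offset": [1, -4.4, 5], "rot": [0, 0, 0], "gripper": 2.6},
  {"offset": [1, -4.4, 5], "rot": [0, 0, 0], "gripper": 2.6},
  {"offset": [1, -4.4, 5], "rot": [0, 0, 0], "gripper": 2.6},
])

```text
time_s: 28.05
eef_pos: [592.5, 318.6, 195.7]
ee_rot: [0.0, 1.0, 0.008, 0.0]
force: [-0.0, 0.7, 0.8]
grip_width: 0.3
grip_force: 0.0
```

```bash
python3 - <<'E'
from bed import *
p,r,s=pose(); print(p,s['grip_width'],s['force'],r.as_matrix()[2]); print(rel((586.5,318.5,49),down(1)))
# placed plate & the tab seen now
c=cam('scene'); W=cloud(c); save(c,'s9.png',(50,60,400,330),2.2)
a=np.radians(YB); M=np.array([[np.cos(a),np.sin(a)],[-np.sin(a),np.cos(a)]])
for nm in('scene','top'):
    c=cam(nm);W=cloud(c); b=(W[...,:2]-B)@M.T
    m=(c['color'].min(2)>110)&(W[...,2]<44)&(abs(b[...,0])<98)&(abs(b[...,1]+76)<33)&(W[...,2]>25)
    P=np.c_[b[m],W[m][:,2]].astype(np.float32); print(nm,len(P),cv2.minAreaRect(P[:,:2]),np.median(P[:,2]))
    A=np.c_[P[:,:2],np.ones(len(P))]; print(np.linalg.lstsq(A,P[:,2],rcond=None)[0])
    t=(abs(W[...,0]-588)<25)&(abs(W[...,1]-319)<17)&(W[...,2]>40)&(W[...,2]<66)
    if t.sum(): print('tab',t.sum(),np.percentile(W[t],[3,50,97],axis=0).round(1).tolist())
E
```

```text
[592.54030367 318.63138738 195.67093202] 0.2998685204773995 [-0.01295967  0.72483857  0.766982  ] [ 6.88934833e-04  2.95235845e-04 -9.99999719e-01]
([-0.61, 0.0, 9.27], [0.02, -0.04, -0.13])Traceback (most recent call last):
  File "<stdin>", line 9, in <module>
cv2.error: OpenCV(4.12.0) /io/opencv/modules/imgproc/src/convhull.cpp:143: error: (-215:Assertion failed) total >= 0 && (depth == CV_32F || depth == CV_32S) in function 'convexHull'
```

View pics/s9.png

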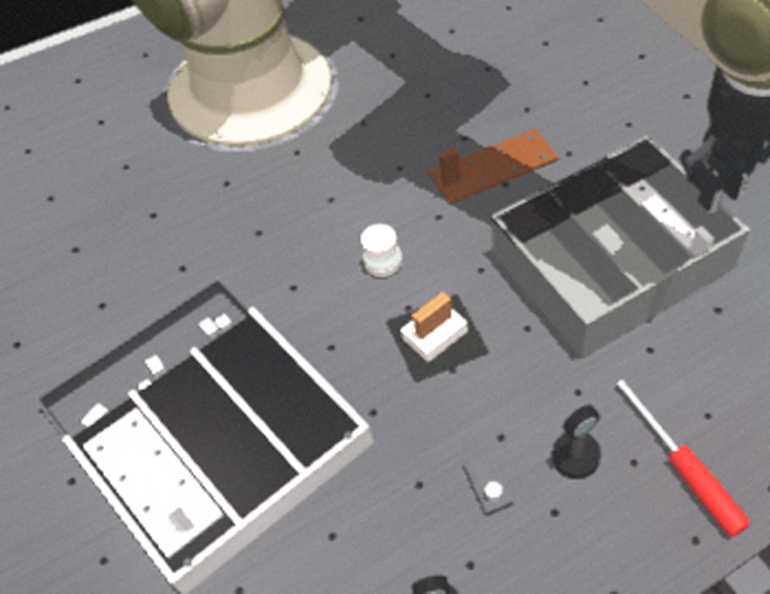

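Plate 1 lies in the −y bay, at image (150,480). The scraper is still upright on its mat, and the chips are in the trough. Next is the second plate.

step_arm([
  {"offset": [-0.6, 0, 2], "rot": [0, 0, 0], "gripper": 2.6},
  {"offset": [-0.6, 0, 4], "rot": [0, 0, 0], "gripper": 2.6},
  {"offset": [-0.6, 0, 5], "rot": [0, 0, 0], "gripper": 2.6},
  {"offset": [-0.6, 0, 5], "rot": [0, 0, 0], "gripper": 2.6},
])

```text
time_s: 28.55
eef_pos: [586.7, 318.5, 145.5]
ee_rot: [0.0, 1.0, 0.007, 0.0]
force: [0.2, 0.1, -0.3]
grip_width: 0.302
grip_force: 0.0
```

step_arm([
  {"offset": [0, 0, 1.5], "rot": [0, 0, 0], "gripper": 2.6},
  {"offset": [0, 0, 3], "rot": [0, 0, 0], "gripper": 2.6},
  {"offset": [0, 0, 4.1], "rot": [0, 0, 0], "gripper": 2.6},
  {"offset": [0, 0, 4.1], "rot": [0, 0, 0], "gripper": 2.6},
  {"offset": [0, 0, 4.1], "rot": [0, 0, 0], "gripper": 1.5},
  {"offset": [0, 0, 4.1], "rot": [0, 0, 0], "gripper": 0.4},
  {"offset": [0, 0, 4.1], "rot": [0, 0, 0], "gripper": 0.2},
  {"offset": [0, 0, 4.1], "rot": [0, 0, 0], "gripper": 0.2},
  {"offset": [0, 0, 4.1], "rot": [0, 0, 0], "gripper": 0.2},
], squeeze=80)

```text
time_s: 29.45
eef_pos: [587.1, 318.9, 105.7]
ee_rot: [-0.0, 1.0, 0.008, 0.002]
force: [0.4, 0.9, 3.6]
grip_width: 0.099
grip_force: 78.5
```

```bash
python3 - <<'E'
from bed import *
p,r,s=pose(); g=p+r.apply([0,0,54]);print(g,s['grip_width'],s['grip_force'],s['force'])
for o in tilt_plan(np.array([g[0]-142,g[1],6.]),30,2): print(o)
E
```

```text
[587.25765035 318.95254275  51.65104672] 0.0992543490040126 78.5421073436737 [0.43065894 0.89688358 3.55103391]
([-3.05, -0.0, -3.34], [0.0, 15.0, -0.0])
([-6.86, -0.0, -5.78], [0.0, 30.0, -0.0])
```

step_arm([
  {"offset": [-0.5, 0, -0.8], "rot": [0, 3, 0], "gripper": 0.2},
  {"offset": [-1.1, 0, -1.5], "rot": [0, 6, 0], "gripper": 0.2},
  {"offset": [-1.7, 0, -2.2], "rot": [0, 9, 0], "gripper": 0.2},
  {"offset": [-2.4, 0, -2.9], "rot": [0, 12, 0], "gripper": 0.2},
  {"offset": [-3.1, 0, -3.5], "rot": [0, 15, 0], "gripper": 0.2},
  {"offset": [-3.7, 0, -4.1], "rot": [0, 18, 0], "gripper": 0.2},
  {"offset": [-4.5, 0, -4.6], "rot": [0, 21, 0], "gripper": 0.2},
  {"offset": [-5.3, 0, -5.1], "rot": [0, 24, 0], "gripper": 0.2},
  {"offset": [-6.1, 0, -5.6], "rot": [0, 27, 0], "gripper": 0.2},
  {"offset": [-6.9, 0, -5.9], "rot": [0, 30, 0], "gripper": 0.2},
  {"offset": [-6.9, 0, -5.9], "rot": [0, 30, 0], "gripper": 0.2},
  {"offset": [-6.9, 0, -5.9], "rot": [0, 30, 0], "gripper": 0.2},
])

```text
time_s: 30.65
eef_pos: [517.8, 317.8, 163.9]
ee_rot: [-0.002, 0.966, 0.007, 0.259]
force: [0.5, -0.7, -1.9]
grip_width: 0.101
grip_force: 78.3
```

```bash
cat >> h.py <<'E'
def slope(g,lo,hi):
    c=cam('scene'); W=cloud(c); mn=c['color'].min(2); sp=c['color'].max(2).astype(int)-mn
    d=W-g; m=(mn>120)&(sp<45)&(W[...,2]>lo)&(W[...,2]<hi)&(abs(d[...,1])<32)&(d[...,0]>-140)&(d[...,0]<40)
    P=W[m]; A=np.c_[P[:,:2]-g[:2],np.ones(len(P))]
    w=np.ones(len(P),bool)
    for _ in range(6):
        k=np.linalg.lstsq(A[w],P[w][:,2],rcond=None)[0]; e=abs(A@k-P[:,2]); w=e<4
    print('plane',len(P),w.sum(),k.round(3),'tilt deg',np.degrees(np.arctan(k[0])).round(1),'ext',P[w].min(0).round(),P[w].max(0).round())
E
python3 - <<'E'
from bed import *
p,r,s=pose(); g=p+r.apply([0,0,54]);print(p,g,s['grip_width'],s['grip_force'],s['force'])
slope(g,30,120)
E
```

```text
[517.8034842  317.76199644 163.90546526] [544.83533327 318.18104485 117.16037424] 0.10062046064817981 78.28247308731079 [ 0.47986773 -0.74332564 -1.88186181]
plane 510 385 [5.690e-01 1.500e-02 6.917e+01] tilt deg 29.6 ext [474. 286.  30.] [582. 350.  90.]
```

Tilted 29.6°. Now I'll draw it out and lift.

step_arm([
  {"offset": [1, 0, 0], "rot": [0, 0, 0], "gripper": 0.2},
  {"offset": [2, 0, 0], "rot": [0, 0, 0], "gripper": 0.2},
  {"offset": [3.5, 0, 0], "rot": [0, 0, 0], "gripper": 0.2},
  {"offset": [5, 0, 0], "rot": [0, 0, 0], "gripper": 0.2},
  {"offset": [6.5, 0, 0], "rot": [0, 0, 0], "gripper": 0.2},
  {"offset": [8, 0, 0], "rot": [0, 0, 0], "gripper": 0.2},
  {"offset": [9, 0, -1.7], "rot": [0, 0, 0], "gripper": 0.2},
  {"offset": [10, 0, -3.5], "rot": [0, 0, 0], "gripper": 0.2},
  {"offset": [11.5, 0, -6], "rot": [0, 0, 0], "gripper": 0.2},
  {"offset": [13, 0, -8.7], "rot": [0, 0, 0], "gripper": 0.2},
  {"offset": [13, 0, -8.7], "rot": [0, 0, 0], "gripper": 0.2},
  {"offset": [13, 0, -8.7], "rot": [0, 0, 0], "gripper": 0.2},
])

```text
time_s: 31.9
eef_pos: [587.0, 318.6, 304.8]
ee_rot: [-0.002, 0.966, 0.007, 0.26]
force: [-0.2, -0.2, -2.5]
grip_width: 0.099
grip_force: 78.3
```

```bash
python3 - <<'E'
from bed import *
p,r,s=pose(); g=p+r.apply([0,0,54]);print(p,g,s['grip_width'],s['grip_force'],s['force'],s['joints'])
slope(g,100,245)
w=np.r_[bw(62,76,0)[:2],215]; R=down(YB); t=w-R.apply([0,0,54]); print(rel(w,R))
from scipy.spatial.transform import Slerp
sl=Slerp([0,1],Ro.concatenate([r,R]))
for k in (.25,.5,.75,1):
    q=sl(k); print(k,(r.inv().apply((t-p)*k)/10).round(1),np.degrees((r.inv()*q).as_rotvec()).round(1))
E
```

```text
[587.04533377 318.59483843 304.78795925] [614.16296862 319.04346002 258.09285652] 0.09923348503234478 78.34239721298218 [-0.21575122 -0.15694401 -2.4962199 ] [ 0.37036845  0.46998637  1.33410402 -0.2332873   0.85226225  2.03658961]
plane 875 758 [5.74000e-01 1.80000e-02 2.09795e+02] tilt deg 29.8 ext [510. 287. 150.] [653. 351. 231.]
([-5.92, 48.21, 0.56], [2.63, -29.95, -9.8])
0.25 [-1.5 12.1  0.2] [ 0.6 -7.5 -2.5]
0.5 [-3.  24.1  0.3] [  1.3 -15.   -4.9]
0.75 [-4.5 36.2  0.5] [  1.9 -22.6  -7.4]
1 [-6.  48.2  0.6] [  2.6 -30.1  -9.8]
```

step_arm([
  {"offset": [-0.5, 4, 0.1], "rot": [0.2, -2.5, -0.8], "gripper": 0.2},
  {"offset": [-1, 8, 0.1], "rot": [0.4, -5, -1.6], "gripper": 0.2},
  {"offset": [-1.5, 12, 0.2], "rot": [0.6, -7.5, -2.5], "gripper": 0.2},
  {"offset": [-2, 16, 0.2], "rot": [0.9, -10, -3.3], "gripper": 0.2},
  {"offset": [-2.5, 20, 0.3], "rot": [1.1, -12.5, -4.1], "gripper": 0.2},
  {"offset": [-3, 24, 0.3], "rot": [1.3, -15, -4.9], "gripper": 0.2},
  {"offset": [-3.5, 28, 0.4], "rot": [1.5, -17.5, -5.7], "gripper": 0.2},
  {"offset": [-4, 32, 0.4], "rot": [1.7, -20, -6.5], "gripper": 0.2},
  {"offset": [-4.5, 36, 0.5], "rot": [1.9, -22.5, -7.4], "gripper": 0.2},
  {"offset": [-5, 40, 0.5], "rot": [2.2, -25, -8.2], "gripper": 0.2},
  {"offset": [-5.5, 44, 0.6], "rot": [2.4, -27.5, -9], "gripper": 0.2},
  {"offset": [-5.9, 48.2, 0.6], "rot": [2.6, -30, -9.8], "gripper": 0.2},
])

```text
time_s: 33.15
eef_pos: [545.4, -165.5, 268.1]
ee_rot: [-0.001, 0.995, 0.095, -0.001]
force: [-0.9, -0.1, -0.9]
grip_width: 0.107
grip_force: 78.4
```

step_arm([
  {"offset": [0, 0, 0], "rot": [0, 0, 0], "gripper": 0.2},
  {"offset": [0, 0, 0], "rot": [0, 0, 0], "gripper": 0.2},
  {"offset": [0, 0, 0], "rot": [0, 0, 0], "gripper": 0.2},
  {"offset": [0, 0, 0], "rot": [0, 0, 0], "gripper": 0.2},
])

```text
time_s: 33.55
eef_pos: [546.0, -162.8, 269.4]
ee_rot: [0.0, 0.995, 0.096, 0.0]
force: [0.2, 0.4, -1.8]
grip_width: 0.099
grip_force: 78.6
```

```bash
python3 - <<'E'
from bed import *
p,r,s=pose(); g=p+r.apply([0,0,54]);print(p,g,s['grip_width'],s['grip_force'],s['force'],r.as_matrix()[2])
print('to bay',rel(np.r_[bw(62,76,0)[:2],g[2]],down(YB)))
held(g[2]-75,g[2]-25,bw(0,76,0)); chk()
E
```

```text
[ 546.02196871 -162.82831553  269.40583379] [ 546.06746096 -162.82525188  215.40585304] 0.09903957585366344 78.58957529067993 [ 0.17269362  0.39887019 -1.80868012] [ 8.37815910e-04  1.04897755e-04 -9.99999644e-01]
to bay ([-0.07, 0.13, -0.0], [0.01, -0.05, 0.09])
scene 484 slope [1.40000e-02 1.00000e-03 1.72985e+02] ((532.75048828125, -165.99093627929688), (60.560489654541016, 61.322364807128906), 11.07032585144043) z [171.1 173.6 176.7]
top 134 slope [-3.30000e-02  2.30000e-02  1.76264e+02] ((502.9246520996094, -187.7478485107422), (41.4302864074707, 22.561370849609375), 64.50862884521484) z [172.7 175.4 178.3]
scene blade 262 ((503.3268737792969, 5.605522155761719), (44.87004852294922, 61.67672348022461), 9.422417640686035) 23.50597202150983
top blade 261 ((502.379638671875, 6.8009185791015625), (43.900352478027344, 59.94753646850586), 11.249247550964355) 25.496015097896397
```

step_arm([
  {"offset": [0, 0.1, 3], "rot": [0, 0, 0], "gripper": 0.2},
  {"offset": [0, 0.1, 6], "rot": [0, 0, 0], "gripper": 0.2},
  {"offset": [0, 0.1, 9], "rot": [0, 0, 0], "gripper": 0.2},
  {"offset": [0, 0.1, 11], "rot": [0, 0, 0], "gripper": 0.2},
  {"offset": [0, 0.1, 12], "rot": [0, 0, 0], "gripper": 0.2},
  {"offset": [0, 0.1, 12], "rot": [0, 0, 0], "gripper": 0.2},
  {"offset": [0, 0.1, 12], "rot": [0, 0, 0], "gripper": 0.2},
  {"offset": [0, 0.1, 12], "rot": [0, 0, 0], "gripper": 0.2},
])

```text
time_s: 34.55
eef_pos: [546.7, -165.1, 150.8]
ee_rot: [0.001, 0.995, 0.095, 0.001]
force: [-0.2, 0.0, -0.3]
grip_width: 0.103
grip_force: 78.6
```

```bash
python3 - <<'E'
from bed import *
p,r,s=pose(); g=p+r.apply([0,0,54]);print(g,s['grip_width'],s['grip_force'],s['force'],r.as_matrix()[2])
print('to bay',rel(np.r_[bw(62,75.5,0)[:2],76.5],down(YB)))
held(g[2]-60,g[2]-25,bw(0,76,0))
E
```

```text
[ 546.83955922 -165.18276658   96.78307925] 0.10307972501921732 78.56987714767456 [-0.21477979  0.01739239 -0.34909942] [ 0.00250682  0.00192417 -0.99999501]
to bay ([-0.09, -0.06, 2.03], [0.11, -0.14, 0.01])
scene 354 slope [ 0.094 -0.074 49.299] ((539.8316650390625, -161.54608154296875), (46.93967819213867, 71.42989349365234), 9.894953727722168) z [46.9 55.  58.9]
top none
```

step_arm([
  {"offset": [0, -0.05, 0.8], "rot": [0, 0, 0], "gripper": 0.2},
  {"offset": [0, -0.05, 1.4], "rot": [0, 0, 0], "gripper": 0.2},
  {"offset": [0, -0.05, 1.9], "rot": [0, 0, 0], "gripper": 0.2},
  {"offset": [0, -0.05, 2.02], "rot": [0, 0, 0], "gripper": 0.2},
  {"offset": [0, -0.05, 2.02], "rot": [0, 0, 0], "gripper": 0.2},
])

```text
time_s: 35.15
eef_pos: [546.2, -164.4, 130.6]
ee_rot: [0.0, 0.995, 0.095, 0.0]
force: [-6.6, 3.3, 14.2]
grip_width: 0.099
grip_force: 81.0
```

```bash
python3 - <<'E'
from bed import *
p,r,s=pose(); g=p+r.apply([0,0,54]);print(g,s['grip_width'],s['grip_force'],s['force'],r.as_matrix()[2])
E
```

```text
[ 546.23944338 -164.40731043   76.57870213] 0.09945632237072752 81.04986190795898 [-6.64904893  3.31483662 14.22359232] [ 8.57193020e-04  6.85920817e-04 -9.99999397e-01]
```

step_arm([
  {"offset": [0, 0, -0.1], "rot": [0, 0, 0], "gripper": 1.5},
  {"offset": [0, 0, -0.1], "rot": [0, 0, 0], "gripper": 2.2},
  {"offset": [0, 0, -0.1], "rot": [0, 0, 0], "gripper": 3},
  {"offset": [0, 0, -0.1], "rot": [0, 0, 0], "gripper": 3},
  {"offset": [0, 0, -1], "rot": [0, 0, 0], "gripper": 3},
  {"offset": [0, 0, -4], "rot": [0, 0, 0], "gripper": 3},
  {"offset": [0, 0, -8], "rot": [0, 0, 0], "gripper": 3},
  {"offset": [0, 0, -12], "rot": [0, 0, 0], "gripper": 3},
  {"offset": [0, -5, -14], "rot": [0, 0, 0], "gripper": 3},
  {"offset": [0, -10, -14], "rot": [0, 0, 0], "gripper": 3},
  {"offset": [0, -15, -14], "rot": [0, 0, 0], "gripper": 3},
  {"offset": [0, -20, -14], "rot": [0, 0, 0], "gripper": 3},
])

```text
time_s: 36.35
eef_pos: [508.1, 30.2, 270.1]
ee_rot: [0.0, 0.995, 0.095, 0.001]
force: [1.8, 0.2, -0.5]
grip_width: 0.35
grip_force: 0.0
```

step_arm([
  {"offset": [0, -5, 0], "rot": [0, 0, 0], "gripper": 3},
  {"offset": [0, -10, 0], "rot": [0, 0, 0], "gripper": 3},
  {"offset": [0, -15, 0], "rot": [0, 0, 0], "gripper": 3},
  {"offset": [0, -15, 0], "rot": [0, 0, 0], "gripper": 3},
  {"offset": [0, -15, 0], "rot": [0, 0, 0], "gripper": 3},
])

```text
time_s: 36.85
eef_pos: [480.2, 176.4, 269.7]
ee_rot: [0.0, 0.995, 0.096, 0.001]
force: [0.8, 0.3, 0.6]
grip_width: 0.355
grip_force: 0.0
```

```bash
python3 - <<'E'
from bed import *
c=cam('scene'); save(c,'s10.png',(50,60,400,330),2.2); chk()
a=np.radians(YB); M=np.array([[np.cos(a),np.sin(a)],[-np.sin(a),np.cos(a)]])
for nm in('scene','top'):
  c=cam(nm);W=cloud(c); b=(W[...,:2]-B)@M.T
  for y in(-76,76):
    m=(c['color'].min(2)>110)&(W[...,2]<42)&(abs(b[...,0])<98)&(abs(b[...,1]-y)<34)&(W[...,2]>25)
    m=cv2.morphologyEx(m.astype(np.uint8),cv2.MORPH_OPEN,np.ones((5,5)))>0
    P=np.c_[b[m],W[m][:,2]].astype(np.float32)
    if len(P)>30: print(nm,y,len(P),cv2.minAreaRect(np.ascontiguousarray(P[:,:2])),np.median(P[:,2]),np.linalg.lstsq(np.c_[P[:,:2],np.ones(len(P))],P[:,2],rcond=None)[0][:2].round(3))
E
```

```text
scene blade 266 ((502.9156188964844, 5.7254486083984375), (45.1391487121582, 60.8811149597168), 9.618924140930176) 23.36560516540903
top blade 262 ((502.35595703125, 6.958171844482422), (43.87754440307617, 59.882320404052734), 11.169867515563965) 25.38302051602794
scene -76 1913 ((-3.5528640747070312, -74.57592010498047), (65.41422271728516, 168.0105438232422), 89.83885955810547) 34.395634 [ 0.001 -0.011]
scene 76 1596 ((-4.345664978027344, 76.00870513916016), (67.90489959716797, 167.63778686523438), 89.98360443115234) 34.63791 [-0.  0.]
top -76 1277 ((-1.3154678344726562, -76.0543441772461), (163.7126922607422, 67.18505859375), 0.21050412952899933) 36.230587 [-0.     0.001]
top 76 1358 ((-2.4366378784179688, 76.12074279785156), (67.39960479736328, 163.14076232910156), 89.94981384277344) 36.30425 [-0.001  0.003]
```

View pics/s10.png

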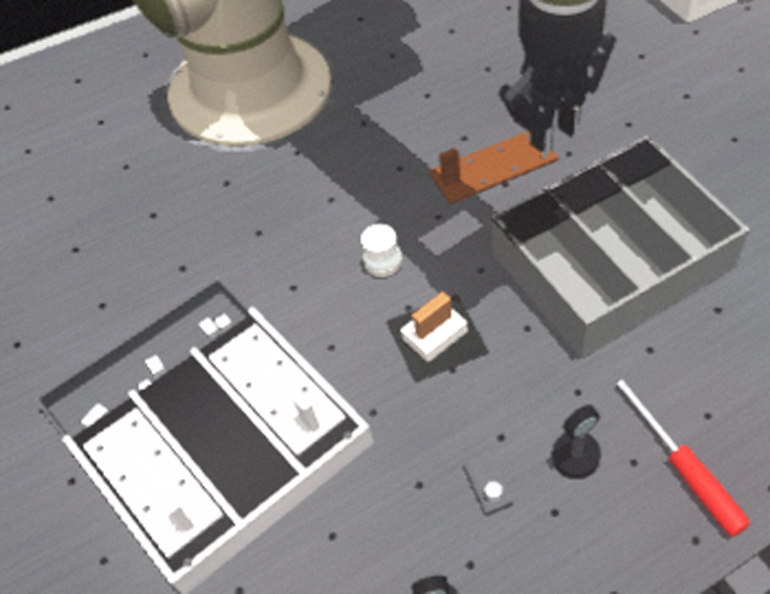

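Both plates lie flat and centred in the outer bays, at (150,480) and (285,385). The bin is empty, the scraper stands on its mat at (435,328), and the chips are in the trough.

```bash
python3 -c "
from rig import *
print(finish_job())"
```

```text
the job is handed in; nothing more can be done
None
```

The job is handed in, though no verdict came back: all the chips are in the trough, the scraper is upright on its mat, and both plates from the bin lie flat in bays of their own on the bed.

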